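# Hardness test of a cast resin puck

### The arm

A 6-joint arm with a two-finger parallel gripper is mounted at the origin on the work surface; the furniture and walls round the work are solid. World frame = base frame: x ahead of the robot, y to its left, z up, the work surface at z = 0. Lengths are in m, angles in rad, forces in N, time in s.
With the tool pointing down it reaches from about 0.275 to 0.825 m from the base axis. Payload 4.9 kg.
Tool frame: the origin (TCP) lies at the very end of the fingers, on their centre line; the grasp point (between the pads) lies 19 mm behind it; z points along the fingers, y is the line along which they close (so a half turn about z gives the same grasp; the last joint's range is limited). The gripper opens to 85 mm and grips with 20 to 120 N. Pads are 22 mm wide; open, the fingers measure 114 mm over their backs; the gripper's body (76 mm by 85 mm) begins 54 mm behind the grasp point. The pads swing forward as they close: fully open they stand 13 mm farther back than shut.
Start: joints at [-1.275, 0.326, -0.193, 1.052, 0, 1.437], TCP at [0.229, -0.5, 0.231] pointing down, gripper open.
Joint ranges: [-2.65, 2.65], [-0.97, 1.79], [-1.3, 1.35], [-1.93, 2.1], [-1.47, 1.37], [-3.14, 3.14]. Speed limits (rad/s): [2.57, 2.57, 3.14, 3.14, 3.14, 3.14].

### API

Orientations are given as a unit quaternion [w, x, y, z].
In Python, from plant import observe, snapshot, finish_job gives the robot as it stands.
- The arm moves only by the tool move_arm, never from a script. Its argument "deltas" is a list of rows, each an object with "claw": the opening, from -1 (shut) to 1 (fully open); "xyz": the shift along the tool's x, y, z in mm, a list of three; "rot": the turn, a rotation vector about the tool's x, y, z in degrees, a list of three. In form: [{"claw": claw, "xyz": [x, y, z], "rot": [rx, ry, rz]}, ...]. A call has 1 to 10 rows; each row is the pose to reach, as a shift and turn from the pose commanded when the call began, along the tool's axes at that moment; what a row does not reach only later rows make up. A row lasts 1/12 s, in which the tool goes at most 41.7 mm and 7.16 degrees, less where a joint would pass 70% of its speed; a pose out of reach is approached as far as the arm can. A call with a gripper value outside its range is refused whole. The fingers move at their own pace and stop on an object; the grip force is fixed at half the most. Time passes only in rows, so rows that repeat a pose let the fingers close. It gives the time, the measured TCP pose, the force, the opening and the grip force at its end, in the units of the state.
- observe(): the state, without advancing time (a new reading comes with each control period).
- snapshot(name): name is "scene" or "side" or "wrist"; returns a dict with "img" (400x640x3 uint8, blue, green, red), "K" (3x3 intrinsics, pixels), "cam_to_world" (4x4, takes a point from camera to world coordinates); the wrist camera has in their place "tool_from_camera" (4x4, takes a point from camera to tool coordinates, whose origin is the TCP and whose axes are the flange's). Camera axes: x right, y up, looking along -z (the intrinsics and any distortion apply to the point x, -y, -z); pixel columns grow to the right and rows downward; lengths in m; the calibration is good to about 2 mm. A picture is of the moment at which its call begins: read the wrist's pose just before it. There is no depth.
- finish_job(): hands the job in; it is judged then, once.
The state is a dict: "time": time; "qpos": joint angles; "qvel": joint speeds; "joint_efforts": joint torques, N m; "tcp_pos": TCP position; "eef_rot": TCP orientation; "ft_force": force on the tool from outside, world axes, zero at the start; "torque": the same for the moment, N m; "width": opening from 0.0 (shut) to 1.0 (fully open); "gripper_force": force on a finger pad.
Only numpy, scipy, OpenCV 4.12 (cv2) and the standard library are available. Lean on these libraries where they do the work, as an engineer would, in place of code of your own. Each camera call takes 0.05 s, during which the arm holds its last target. There are 200 camera calls.

### The job

Load the cast resin puck, marked side up, into the round pocket of the open specimen drawer, let go of it, and slide the drawer fully home so that the puck lies under the port in the cover. Then take the hardness tester from its wooden stand by its grip and, holding it upright, lower its tip through the port onto the inked mark in the middle of the puck and press gently until the spring plunger is about half way in. Finish while still holding the tester there, at that pressure, without touching the fixture with it; nothing is let go. Leave the dropper bottle, the pigment jar and the tape roll where they stand.

Things in the scene. Friction and masses are not known exactly. Their poses are not given: they have to be found in the camera images.
- fixture: Aluminium specimen fixture, fixed, 140 x 108 mm in plan, 50 mm high. Origin on the table below the middle of the front edge of its cover; x points to the back, y along the width, z up. The cover plate (6 mm thick, upper face 50 mm above the table) spans x 0 to 104 mm, y -54 to 54 mm; side walls stand only below it. The drawer slides out along -x
- port (a point): Centre of the round port in the cover plate, at the cover's upper face (50 mm above the table), 50 mm behind the cover's front edge; the port is 41 mm in diameter and goes right through. The mark of a puck in the shut drawer shows through it, 14 mm below the upper face. Axes as the fixture's
- drawer (a joint): Specimen drawer, m: 0 = fully home, 0.10 = fully out (towards the front, the fixture's -x); starts 0.09 to 0.10 out. Slides with about 1.5 N of friction and stays where it is left; fully home means within 3 mm of 0
- pocket (a point): Centre of the floor of the round pocket in the drawer, 14 mm above the table; it moves with the drawer and lies under the port when the drawer is home. The pocket is 59 mm in diameter and 4 mm deep in a grey tray 88 x 84 mm (x, y) whose upper face is 18 mm above the table. Axes as the fixture's
- drawer_front (a point): Foremost point of the drawer, moving with it: middle of the outermost line of the round steel finger bar (8 mm thick, 60 mm long along y) on its front plate, 40 mm above the table, 56 mm in front of the pocket's centre. The plate is 100 mm wide and reaches from 6 to 42 mm above the table. Push here towards the fixture's +x to shut
- puck_center (a point): Centre of the loose white cast resin puck: a plain disc 50 mm in diameter and 22 mm high (55 g nominal), lying flat on the table, marked side up; 11 mm above its underside. z is the puck's axis. Grasp it across its diameter
- puck_mark (a point): The marked spot: an inked ring 15 mm across with a dot in it, in the middle of the puck's upper face, 22 mm above its underside. z points up out of the face
- puck: The same puck; origin at the centre of its underside
- stand: Fixed wooden stand for the tester: foot board 76 x 76 x 8 mm with a block 64 x 64 mm on it, upper face 44 mm above the table, with an upright bore 23 mm in diameter through the block. Origin on the table under the bore, z up, x and y along the sides
- tester_grip (a point): Centre of the hardness tester's grip, the topmost part of the tester: a black upright block 24 x 24 mm (faces along the tester's x and y), 44 mm high. z is the tester's long axis, up; its dial faces -x. Starts upright in the stand with this point 111 mm above the table; lift at least 40 mm to clear the stand
- tester: The same tester (170 g nominal); origin on its axis at the collar's underside, 67 mm below the grip's centre. Below the grip's centre: dial case (42 mm diameter, 24 mm thick) from 20 to 62 mm, collar (36 mm diameter, rests on the stand) to 67 mm, nose (18 mm diameter, in the bore) to 87 mm, plunger tip 101 mm
- tester_tip (a point): Flat end of the tester's spring plunger (foot 12 mm in diameter), on the tester's axis, 101 mm below the grip's centre when not pressed; it moves with the plunger
- plunger (a joint): Travel of the spring plunger into the tester, m: 0 = out (at rest), 0.010 = fully in. Spring: 0.7 N at the start of the travel, about 4.2 N half way (0.005), 7.7 N fully in
- dropper: Black dropper bottle, 33 mm in diameter, 90 mm high, standing loose; bystander, to be left alone. Origin at its underside
- pigment_jar: Small pigment jar with white ribbed lid, 38 mm in diameter, 57 mm high, standing loose; bystander. Origin at its underside
- tape_roll: Roll of masking tape, about 104 mm in diameter, 25 mm high, lying loose; bystander. Origin at its underside

How it is judged:
On the way, in this order (a step that is already met when the one before it is completed fails the run):
1. the puck sits flat in the pocket of the open drawer and is let go (horizontal distance between puck_mark and pocket below 0.0055 m and z of puck_mark in the frame of pocket between 0.019 and 0.025 m and angle between puck_mark's own z axis and vertical below 0.06 rad and value of joint drawer above 0.05 m and contact force between the fingers and puck below 0.1 N), for 0.2 s.
2. the drawer is fully home with the puck still in its pocket (horizontal distance between puck_mark and pocket below 0.0055 m and z of puck_mark in the frame of pocket between 0.019 and 0.025 m and angle between puck_mark's own z axis and vertical below 0.06 rad and value of joint drawer below 0.003 m), for 0.2 s.
3. the tester is lifted clear of its stand in the gripper (contact force between the fingers and tester above 2 N and contact force between tester and stand below 0.1 N and height (world z) of tester_tip above 0.05 m), for 0.1 s.
At the end, for the whole second after the job is handed in: Puck flat in the pocket (within 5.5 mm of its centre), drawer within 3 mm of home; gripper holds the tester upright (0.10 rad), tip within 6 mm of the mark, plunger 2 to 8.5 mm in (1 to 12 N), tester touching neither fixture nor stand (all of step 2 and value of joint plunger between 0.002 and 0.0085 m and contact force between tester and puck between 1 and 12 N and horizontal distance between tester_tip and puck_mark below 0.006 m and angle between tester_grip's own z axis and vertical below 0.1 rad and contact force between tester and fixture below 0.3 N and contact force between tester and stand below 0.3 N and contact force between the fingers and tester above 2 N); the arm keeps its last pose, push and grip.
It fails at once if the puck and the tester are pressed or knocked hard together (contact force between tester and puck above 20 N).
It fails at once if the tester strikes the fixture hard (contact force between tester and fixture above 15 N).
It fails at once if a bystander is disturbed (distance of any of dropper, pigment_jar, tape_roll from where it was at the start of the episode above 0.02 m).
It also fails if it takes over 67 s, if anything falls off the work surface, if the arm or the gripper's body presses on something with over 40 N, if the wrist force passes 120 N, or if a joint passes its speed limit or range.

## Working session

There is one attempt and no reset: what is moved stays moved. The work goes in short steps, Python scripts to look and compute and a tool call to move; the robot and the scene stay as the last step left them, time stands still between calls to the robot, and variables do not carry over. Pictures are saved under pics/ and viewed, at most 10 in all, crops included, and the job is handed in when it is done.

Besides the shell and the picture viewer there is one more tool, called after "Request:" as name([rows], argument=value, ...), one row to a line, values as JSON. move_arm: Moves the arm, as the interface text tells. Its arguments: {"type":"object","properties":{"deltas":{"type":"array","items":{"type":"object","properties":{"claw":{"type":"number"},"xyz":{"type":"array","items":{"type":"number"}},"rot":{"type":"array","items":{"type":"number"}}}}}},"required":["deltas"]}

```bash
mkdir -p pics; cat > h.py <<'E'
import numpy as np, cv2
from plant import observe, snapshot
from scipy.spatial.transform import Rotation as R
def pose(s):
    q=s['eef_rot']; T=np.eye(4); T[:3,:3]=R.from_quat([q[1],q[2],q[3],q[0]]).as_matrix(); T[:3,3]=s['tcp_pos']; return T
def snap(n):
    s=observe(); d=snapshot(n)
    d['T']=np.array(d['cam_to_world']) if 'cam_to_world' in d else pose(s)@np.array(d['tool_from_camera'])
    d['K']=np.array(d['K']); d['state']=s; return d
def ray(d,uv):
    K=d['K']; uv=np.atleast_2d(uv).astype(float)
    dist=np.array(d.get('dist',d.get('distortion',np.zeros(5))),float)
    p=cv2.undistortPoints(uv[:,None],K,dist)[:,0]
    v=np.c_[p[:,0],-p[:,1],-np.ones(len(p))]@d['T'][:3,:3].T
    return d['T'][:3,3],v
def onz(d,uv,z):
    o,v=ray(d,uv); return o+v*((z-o[2])/v[:,2])[:,None]
def proj(d,P):
    P=np.atleast_2d(P); c=(P-d['T'][:3,3])@d['T'][:3,:3]; c=c*[1,-1,-1]; u=c@d['K'].T; return u[:,:2]/u[:,2:]
E
python3 - <<'E'
from h import *
np.set_printoptions(precision=4,suppress=True)
ims=[]
for n in ['scene','side','wrist']:
    d=snap(n); print(n,d.keys()); print(d['K'],d['T'][:3]); cv2.imwrite(f'pics/{n}0.png',d['img'])
s=observe();print(s['time'],s['tcp_pos'],s['eef_rot'],s['width'])
print(pose(s))
E
```

```text
scene dict_keys(['img', 'K', 'cam_to_world', 'T', 'state'])
[[443.5175   0.     320.7041]
 [  0.     443.5175 198.1418]
 [  0.       0.       1.    ]] [[-0.8736  0.4113 -0.2599  0.267 ]
 [-0.4864 -0.7512  0.4462  0.4088]
 [-0.0117  0.5162  0.8564  1.0535]]
side dict_keys(['img', 'K', 'cam_to_world', 'T', 'state'])
[[437.5583   0.     323.1586]
 [  0.     437.5583 196.7156]
 [  0.       0.       1.    ]] [[ 0.9649  0.1299 -0.2282  0.2193]
 [-0.2624  0.4444 -0.8565 -1.1987]
 [-0.0098  0.8864  0.4629  0.7031]]
wrist dict_keys(['img', 'K', 'tool_from_camera', 'T', 'state'])
[[354.3524   0.     318.658 ]
 [  0.     354.3524 196.9528]
 [  0.       0.       1.    ]] [[ 0.4162  0.8744  0.2495  0.2927]
 [-0.9093  0.4007  0.1126 -0.4727]
 [-0.0015 -0.2738  0.9618  0.3732]]
0.15 [ 0.2291 -0.4996  0.2307] [-0.0007  0.977   0.2133 -0.0001] 1.000078494841904
[[ 0.909   0.4167 -0.0004  0.2291]
 [ 0.4167 -0.909   0.0013 -0.4996]
 [ 0.0002 -0.0013 -1.      0.2307]
 [ 0.      0.      0.      1.    ]]
```

View pics/scene0.png

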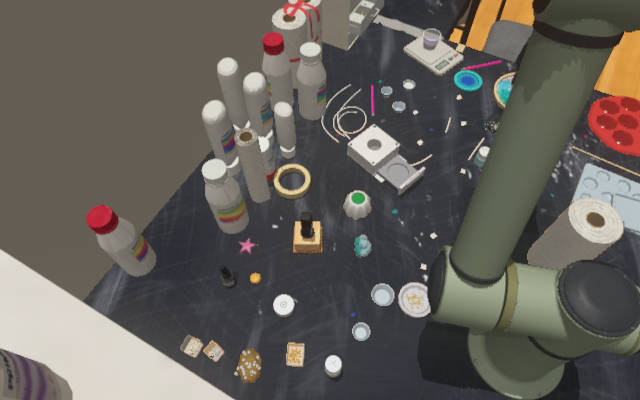

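View pics/side0.png

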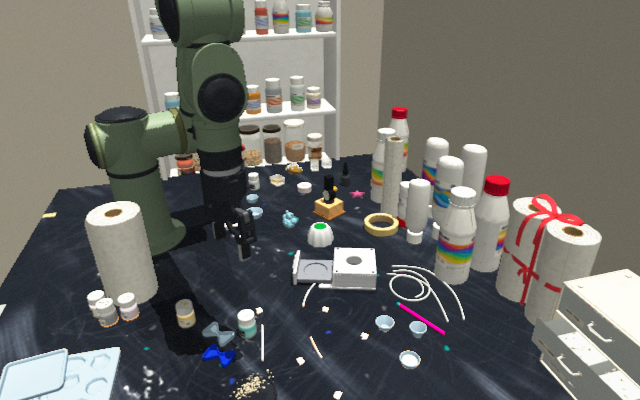

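The scene view shows the fixture cover near (374,145) with its drawer near (400,172), the tester at (307,230) and the puck at (284,305). The dropper is at (227,277), the tape roll at (292,181), and the jar is probably at (333,366). The side view shows the same objects: fixture (354,268), drawer (314,270), tester (329,200).

```bash
python3 - <<'E'
from h import *
np.set_printoptions(precision=4,suppress=True)
d=snap('scene')
for n,uv,z in [('port',(374,145),.05),('pocket',(400,172),.018),('tester top',(307,216),.133),('puck',(284,304),.022),('jar',(333,366),.05),('dropper',(227,277),.04),('tape',(292,181),.0125),('bowl',(358,205),.02)]:
    print(n,onz(d,uv,z))
e=snap('side'); print('side port',onz(e,(355,255),.05),'pocket',onz(e,(317,268),.018),'tester',onz(e,(329,180),.133), 'puck', onz(e,(304,187),.022))
a=cv2.resize(d['img'][110:260,270:440],None,fx=2.35,fy=2.35,interpolation=cv2.INTER_CUBIC)
b=cv2.resize(e['img'][160:310,270:440],None,fx=2.35,fy=2.35,interpolation=cv2.INTER_CUBIC)
c=cv2.resize(d['img'][260:390,200:370],None,fx=1.7,fy=1.7,interpolation=cv2.INTER_CUBIC)
out=np.zeros((a.shape[0]+c.shape[0],800,3),np.uint8); out[:a.shape[0],:a.shape[1]]=a; out[:a.shape[0],400:400+b.shape[1]]=b[:,:400]; out[a.shape[0]:,:c.shape[1]]=c
cv2.imwrite('pics/crop1.png',out)
E
```

```text
port [[ 0.5245 -0.3409  0.05  ]]
pocket [[ 0.427  -0.3133  0.018 ]]
tester top [[ 0.5508 -0.0121  0.133 ]]
puck [[0.5137 0.17   0.022 ]]
jar [[0.3433 0.2416 0.05  ]]
dropper [[0.665  0.1839 0.04  ]]
tape [[ 0.681  -0.1439  0.0125]]
bowl [[ 0.4821 -0.159   0.02  ]]
side port [[ 0.535  -0.3249  0.05  ]] pocket [[ 0.4377 -0.3097  0.018 ]] tester [[ 0.5462 -0.0429  0.133 ]] puck [[0.5099 0.1517 0.022 ]]
```

View pics/crop1.png

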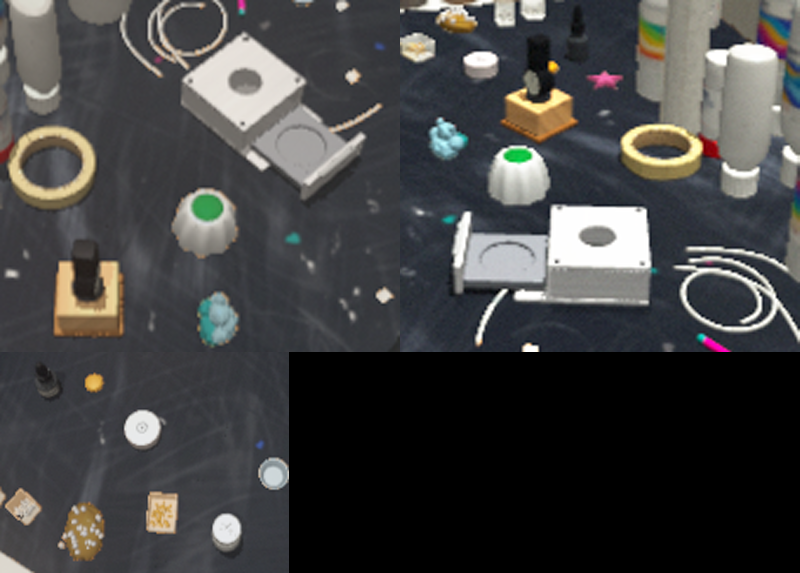

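The combined crop confirms the puck with its ring mark at scene pixel (283.5,304.7). The jar with the ribbed lid is at (333,366). The drawer opens roughly toward world -x with a yaw near -13°. Next I'll move above the fixture for a close look.

Request:
move_arm([
  {"claw":1,"xyz":[40,-8,-30],"rot":[0,0,6]},
  {"claw":1,"xyz":[80,-16,-40],"rot":[0,0,12]},
  {"claw":1,"xyz":[120,-24,-50],"rot":[0,0,18]},
  {"claw":1,"xyz":[160,-32,-50],"rot":[0,0,24]},
  {"claw":1,"xyz":[200,-40,-50],"rot":[0,0,30]},
  {"claw":1,"xyz":[240,-50,-50],"rot":[0,0,37]},
  {"claw":1,"xyz":[280,-58,-50],"rot":[0,0,37]},
  {"claw":1,"xyz":[280,-58,-50],"rot":[0,0,37]},
  {"claw":1,"xyz":[280,-58,-50],"rot":[0,0,37]},
])

```text
time: 1.0
tcp_pos: [0.4615, -0.3285, 0.281]
eef_rot: [-0.0, 0.994, -0.105, -0.0]
ft_force: [-0.5, 0.3, 0.3]
width: 1.001
gripper_force: 0.0
```

```bash
python3 - <<'E'
from h import *
np.set_printoptions(precision=4,suppress=True)
d=snap('wrist'); s=d['state']; print(s['time'],s['qpos'],pose(s),s['ft_force'])
import pickle; pickle.dump(d,open('w1.pkl','wb')); cv2.imwrite('pics/w1.png',d['img'])
E
```

```text
1.0 [-0.7491  0.3307 -0.0581  1.1822  0.0003  2.6032] [[ 0.9779 -0.2092  0.      0.4615]
 [-0.2092 -0.9779  0.0004 -0.3285]
 [-0.0001 -0.0004 -1.      0.281 ]
 [ 0.      0.      0.      1.    ]] [-0.5345  0.2511  0.2631]
```

View pics/w1.png

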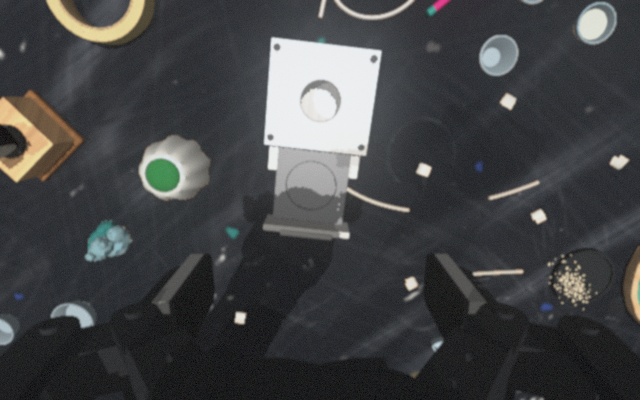

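The wrist view shows the cover with corners near (272,39), (381,50), (366,154) and (266,144), and the port at (320,100). The pocket is near (311,185) and the finger bar near row 230.

```bash
python3 - <<'E'
from h import *
import pickle
np.set_printoptions(precision=4,suppress=True)
d=pickle.load(open('w1.pkl','rb')); g=cv2.cvtColor(d['img'],cv2.COLOR_BGR2GRAY)
m=((g>185)*255).astype(np.uint8); 
cs,_=cv2.findContours(m[20:162,240:400],cv2.RETR_CCOMP,cv2.CHAIN_APPROX_NONE,offset=(240,20))
c=max(cs,key=cv2.contourArea); r=cv2.minAreaRect(c); q=cv2.approxPolyDP(cv2.convexHull(c),8,True)[:,0]; print(q)
Q=onz(d,q,.05)[:,:2]; print(Q, np.linalg.norm(Q-np.roll(Q,-1,0),axis=1))
print('center',Q.mean(0))
for z,uv in [(.018,(311,185))]: print('pocket',onz(d,uv,z))
# pocket circle
k=g[150:222,270:352]; big=cv2.resize(k,None,fx=8,fy=8,interpolation=cv2.INTER_CUBIC); big=cv2.normalize(big,None,0,255,cv2.NORM_MINMAX); cv2.imwrite('pics/pk.png',big)
# expected positions from cover
o=sorted(range(4),key=lambda i:-q[i][1]); f=Q[o[:2]].mean(0); b=Q[o[2:]].mean(0); ax=(b-f)/np.linalg.norm(b-f)
w=Q[o[0]]-Q[o[1]]; w*=np.sign(w@[0,1]); ay=w/np.linalg.norm(w)
print('front',f,'ax',ax,np.degrees(np.arctan2(ax[1],ax[0])),'from ay',np.degrees(np.arctan2(-ay[0],ay[1])))
port=f+.05*ax; print('port',port)
for v in (.09,.095,.1):
    P=port-v*ax; print(v,P,proj(d,[*P,.014]),proj(d,[*(P-.052*ax),.042]),proj(d,[*(P-.056*ax),.04]))
E
```

```text
[[272  38]
 [380  51]
 [365 154]
 [269 161]]
[[ 0.5925 -0.3121]
 [ 0.5588 -0.4128]
 [ 0.4619 -0.3807]
 [ 0.4759 -0.2794]] [0.1062 0.1022 0.1023 0.121 ]
center [ 0.5223 -0.3462]
pocket [[ 0.4332 -0.3151  0.018 ]]
front [ 0.4689 -0.33  ] ax [ 0.9568 -0.2906] -16.89577729882537 from ay -7.9111576976674955
port [ 0.5167 -0.3445]
0.09 [ 0.4306 -0.3184] [[314.2396 185.6874]] [[310.3604 235.1303]] [[310.1327 237.6762]]
0.095 [ 0.4258 -0.3169] [[313.9044 189.7351]] [[310.0276 239.1396]] [[309.8031 241.6479]]
0.1 [ 0.421  -0.3155] [[313.5713 193.7569]] [[309.6971 243.1224]] [[309.4757 245.5936]]
```

View pics/pk.png

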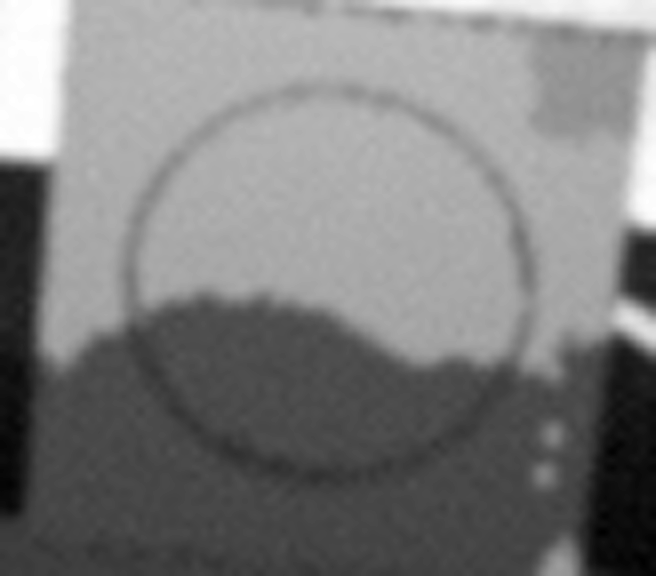

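The pocket circle in the crop is centred at wrist pixel (311.2,185) with a radius of about 25 px. One cover corner was contaminated by the rail, so I'll refit with the correct one.

```bash
python3 - <<'E'
from h import *
import pickle
np.set_printoptions(precision=4,suppress=True)
d=pickle.load(open('w1.pkl','rb'))
q=np.array([[271.5,38],[381,50],[366,154.5],[265.5,145]])
Q=onz(d,q,.05)[:,:2]; print(Q,np.linalg.norm(Q-np.roll(Q,-1,0),axis=1))
M=np.array([[104,54],[104,-54],[0,-54],[0,54.]])/1000
A=M-M.mean(0);B=Q-Q.mean(0); U,S,V=np.linalg.svd(A.T@B); Rm=(U@V).T; th=np.arctan2(Rm[1,0],Rm[0,0]); print('yaw',np.degrees(th),'ctr',Q.mean(0))
ax=Rm[:,0]; f=Q.mean(0)-.052*ax; port=f+.05*ax
e=np.array([[286,185],[336.6,185],[311.2,160.5],[311.2,210]]); E=onz(d,e,.017)[:,:2]; print('dia',np.linalg.norm(E[0]-E[1]),np.linalg.norm(E[2]-E[3]))
P=onz(d,(311.2,185),.0175)[0,:2]
rel=Rm.T@(P-port); print('front',f,'port',port,'pocket',P,'pocket rel port',rel)
s=snap('scene'); 
hs=cv2.cvtColor(s['img'],cv2.COLOR_BGR2GRAY); m=((hs>150)*255).astype(np.uint8)[285:325,265:303]
cs,_=cv2.findContours(m,cv2.RETR_EXTERNAL,cv2.CHAIN_APPROX_NONE,offset=(265,285)); c=max(cs,key=cv2.contourArea); print('puck',cv2.boundingRect(c),onz(s,(283.5,304.7),.022))
E
```

```text
[[ 0.5926 -0.3116]
 [ 0.5595 -0.4139]
 [ 0.4611 -0.3816]
 [ 0.4932 -0.28  ]] [0.1075 0.1036 0.1066 0.1043]
yaw -17.80744678243951 ctr [ 0.5266 -0.3468]
dia 0.05978034145324888 0.06027317469337166
front [ 0.4771 -0.3309] port [ 0.5247 -0.3462] pocket [ 0.433  -0.3153] pocket rel port [-0.0967  0.0014]
puck (273, 294, 21, 21) [[0.5139 0.172  0.022 ]]
```

The fixture yaw is -17.8°, the port is at (0.525,-0.346), and the pocket is at (0.433,-0.3155), so the drawer is 0.097 out. The sizes check. Next I'll go above the puck.

Request:
move_arm([
  {"claw":1,"xyz":[-5,-40,0],"rot":[0,0,-6]},
  {"claw":1,"xyz":[-9,-80,0],"rot":[0,0,-12]},
  {"claw":1,"xyz":[-14,-120,0],"rot":[0,0,-18]},
  {"claw":1,"xyz":[-18,-160,0],"rot":[0,0,-24]},
  {"claw":1,"xyz":[-23,-200,0],"rot":[0,0,-30]},
  {"claw":1,"xyz":[-28,-240,0],"rot":[0,0,-36]},
  {"claw":1,"xyz":[-32,-280,0],"rot":[0,0,-42]},
  {"claw":1,"xyz":[-37,-320,0],"rot":[0,0,-42]},
  {"claw":1,"xyz":[-41,-360,0],"rot":[0,0,-42]},
  {"claw":1,"xyz":[-46,-400,0],"rot":[0,0,-42]},
])

```text
time: 1.93
tcp_pos: [0.5002, 0.0698, 0.2815]
eef_rot: [0.0, 0.967, 0.254, 0.0]
ft_force: [-0.2, 0.2, 0.3]
width: 0.999
gripper_force: 0.0
```

Request:
move_arm([
  {"claw":1,"xyz":[20,-26,25],"rot":[0,0,0]},
  {"claw":1,"xyz":[40,-52,50],"rot":[0,0,0]},
  {"claw":1,"xyz":[59,-79,80],"rot":[0,0,0]},
  {"claw":1,"xyz":[59,-79,110],"rot":[0,0,0]},
  {"claw":1,"xyz":[59,-79,110],"rot":[0,0,0]},
  {"claw":1,"xyz":[59,-79,110],"rot":[0,0,0]},
])

```text
time: 2.43
tcp_pos: [0.5112, 0.1661, 0.1702]
eef_rot: [0.0, 0.967, 0.255, -0.002]
ft_force: [-0.1, -0.5, 1.3]
width: 1.0
gripper_force: 0.0
```

```bash
cat > puck.py <<'E'
from h import *
import sys
np.set_printoptions(precision=4,suppress=True)
d=snap('wrist'); s=d['state']; cv2.imwrite('pics/'+sys.argv[1]+'.png',d['img'])
g=cv2.cvtColor(d['img'],cv2.COLOR_BGR2GRAY); m=((g>140)*255).astype(np.uint8)
m=cv2.morphologyEx(m,cv2.MORPH_OPEN,np.ones((5,5)))
cs,_=cv2.findContours(m,cv2.RETR_EXTERNAL,cv2.CHAIN_APPROX_NONE)
z=float(sys.argv[2]); T=pose(s)
print(T)
for c in cs:
    if cv2.contourArea(c)<800: continue
    (x,y),ax,an=cv2.fitEllipse(c); P=onz(d,(x,y),z)[0]; r=onz(d,c[:,0],z)
    print((x,y),ax,P,'size',np.ptp(r[:,0]),np.ptp(r[:,1]),'tool mm',1000*(T[:3,:3].T@(P-T[:3,3])))
E
python3 puck.py w2 .022
```

```text
[[ 0.8701  0.4929 -0.0043  0.5112]
 [ 0.4929 -0.8701 -0.0015  0.1661]
 [-0.0045 -0.0008 -1.      0.1702]
 [ 0.      0.      0.      1.    ]]
(248.50396728515625, 350.80328369140625) (31.225223541259766, 42.795654296875) [0.3295 0.14   0.022 ] size 0.04268395745222864 0.040175113891715394 tool mm [-170.2729  -66.7242  149.0293]
(529.9757690429688, 242.03639221191406) (72.45963287353516, 97.49202728271484) [ 0.5554 -0.0259  0.022 ] size 0.09476978918282608 0.07716260540780964 tool mm [-55.5017 188.9395 148.3002]
(184.2482147216797, 207.03904724121094) (55.45969009399414, 69.88810729980469) [0.4345 0.2536 0.022 ] size 0.06082782509155821 0.05833769728596089 tool mm [ -22.9107 -113.8503  148.4101]
(315.41265869140625, 172.817138671875) (59.322959899902344, 59.96744155883789) [0.5163 0.1701 0.022 ] size 0.05117786247898776 0.050960426339838744 tool mm [  7.1303  -0.8503 148.1803]
(403.8243713378906, 81.4277572631836) (31.201534271240234, 33.61015319824219) [0.6137 0.1458 0.022 ] size 0.0249200470943568 0.024978365066343766 tool mm [ 79.8431  68.2936 147.7968]
(139.607177734375, 83.77102661132812) (64.511474609375, 83.75733184814453) [0.5106 0.3245 0.022 ] size 0.0587008155622995 0.0628060024000956 tool mm [  78.2176 -138.0188  147.9782]
(517.0015258789062, 45.42116165161133) (37.93217086791992, 45.61537170410156) [0.6777 0.0854 0.022 ] size 0.03452539620089423 0.03531990600616043 tool mm [105.7889 152.4378 147.6097]
(13.987943649291992, 29.391971588134766) (31.14280891418457, 128.811767578125) [0.5007 0.4211 0.022 ] size 0.09002583599560254 0.02440988163433888 tool mm [ 117.191 -226.927  147.879]
```

View pics/w2.png

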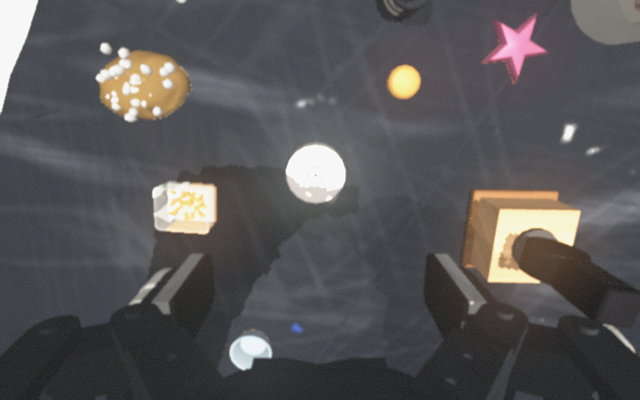

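The puck is clearly seen at (315,173), giving a position of (0.516,0.170) and a diameter of 51 mm. The stand is at (530,240), with edges close to the tool axes. Next I'll descend and grasp.

Request:
move_arm([
  {"claw":1,"xyz":[7,-1,40],"rot":[0,0,0]},
  {"claw":1,"xyz":[7,-1,80],"rot":[0,0,0]},
  {"claw":1,"xyz":[7,-1,120],"rot":[0,0,0]},
  {"claw":1,"xyz":[7,-1,145],"rot":[0,0,0]},
  {"claw":1,"xyz":[7,-1,162],"rot":[0,0,0]},
  {"claw":1,"xyz":[7,-1,162],"rot":[0,0,0]},
  {"claw":0,"xyz":[7,-1,162],"rot":[0,0,0]},
  {"claw":-0.3,"xyz":[7,-1,162],"rot":[0,0,0]},
  {"claw":-0.3,"xyz":[7,-1,162],"rot":[0,0,0]},
  {"claw":-0.3,"xyz":[7,-1,162],"rot":[0,0,0]},
])

```text
time: 3.32
tcp_pos: [0.5205, 0.1721, 0.0123]
eef_rot: [0.0, 0.967, 0.255, 0.002]
ft_force: [-1.4, -1.6, 10.9]
width: 0.556
gripper_force: 59.8
```

Request:
move_arm([
  {"claw":-0.3,"xyz":[0,0,0],"rot":[0,0,0]},
  {"claw":-0.3,"xyz":[0,0,0],"rot":[0,0,0]},
  {"claw":-0.3,"xyz":[0,0,0],"rot":[0,0,0]},
])

```text
time: 3.57
tcp_pos: [0.5205, 0.1721, 0.0123]
eef_rot: [0.001, 0.967, 0.256, 0.002]
ft_force: [-1.8, -2.1, 9.6]
width: 0.55
gripper_force: 59.9
```

Request:
move_arm([
  {"claw":0.5,"xyz":[0,0,0],"rot":[0,0,0]},
  {"claw":0.5,"xyz":[0,0,0],"rot":[0,0,0]},
  {"claw":0.5,"xyz":[0,0,0],"rot":[0,0,0]},
])

```text
time: 3.82
tcp_pos: [0.5188, 0.1723, 0.0101]
eef_rot: [0.0, 0.967, 0.256, 0.001]
ft_force: [-0.8, -0.3, 0.2]
width: 0.75
gripper_force: 0.0
```

```bash
python3 puck.py w3 .022
```

```text
[[ 0.8692  0.4944  0.0014  0.5188]
 [ 0.4944 -0.8692  0.0003  0.1723]
 [ 0.0014  0.0004 -1.      0.0101]
 [ 0.      0.      0.      1.    ]]
(627.8084716796875, 328.9061279296875) (27.960790634155273, 69.76131439208984) [0.5616 0.0419 0.022 ] size 0.024799119471013764 0.029720063029164884 tool mm [-27.2111 134.4931 -11.837 ]
(45.123085021972656, 318.17657470703125) (70.54956817626953, 153.4681854248047) [0.4433 0.2609 0.022 ] size 0.07266056902537571 0.04614952266907535 tool mm [ -21.7386 -114.2875  -11.9388]
(320.8109436035156, 271.54449462890625) (117.72850036621094, 123.47611236572266) [0.5202 0.1699 0.022 ] size 0.054201869739334 0.0509947894030193 tool mm [  0.0737   2.7689 -11.8573]
(498.6353454589844, 92.69823455810547) (66.75460815429688, 75.59619903564453) [0.6121 0.1498 0.022 ] size 0.024551958741252822 0.025776948740868583 tool mm [ 70.0363  65.6624 -11.7332]
(15.583697319030762, 100.86681365966797) (39.157962799072266, 116.97967529296875) [0.5249 0.2977 0.022 ] size 0.03854980879688763 0.018231838781045007 tool mm [  67.3348 -106.0159  -11.8124]
```

View pics/w3.png

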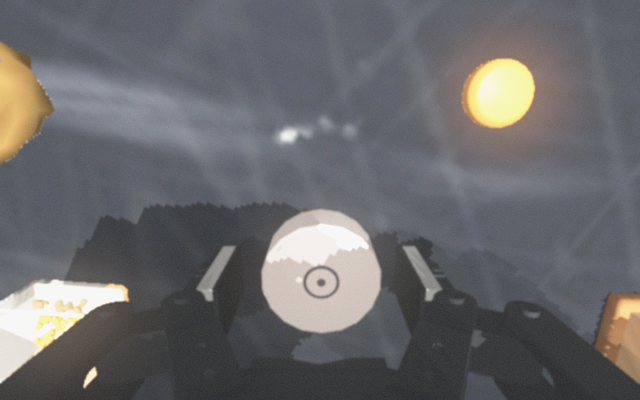

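The puck lies flat between the fingers, with its mark at (321,282). The upward force vanished on opening, so the closing pads had been pressing down. I'll regrasp higher.

```bash
cat > mark.py <<'E'
from h import *
import sys
np.set_printoptions(precision=4,suppress=True)
d=snap('wrist'); T=pose(d['state']); zt=float(sys.argv[1]); r0=int(sys.argv[2]) if len(sys.argv)>2 else 220
g=cv2.cvtColor(d['img'],cv2.COLOR_BGR2GRAY); cv2.imwrite('pics/mk.png',d['img'])
k=g[r0:340,260:390]; b=cv2.adaptiveThreshold(k,255,cv2.ADAPTIVE_THRESH_MEAN_C,cv2.THRESH_BINARY_INV,21,12)
cs,_=cv2.findContours(b,cv2.RETR_LIST,cv2.CHAIN_APPROX_NONE,offset=(260,r0))
for c in cs:
    x,y,w,h=cv2.boundingRect(c)
    if 15<w<60 and 15<h<60 and .7<w/h<1.5:
        (u,v),ax,_=cv2.fitEllipse(c); P=onz(d,(u,v),zt)[0]; print((u,v),ax,'P',P,'tool mm',1000*(T[:3,:3].T@(P-T[:3,3])))
E
python3 mark.py .022
```

```text
(321.05267333984375, 281.9034118652344) (26.886003494262695, 30.66338539123535) P [0.5161 0.1675 0.022 ] tool mm [ -4.4725   2.8715 -12.1593]
(321.0119934082031, 281.4963073730469) (33.60759735107422, 36.53827667236328) P [0.5162 0.1676 0.022 ] tool mm [ -4.286    2.8546 -12.1592]
```

Request:
move_arm([
  {"claw":0.5,"xyz":[-3,0,-5],"rot":[0,0,0]},
  {"claw":0.5,"xyz":[-3,0,-5],"rot":[0,0,0]},
  {"claw":-0.3,"xyz":[-3,0,-5],"rot":[0,0,0]},
  {"claw":-0.3,"xyz":[-3,0,-5],"rot":[0,0,0]},
  {"claw":-0.3,"xyz":[-3,0,-5],"rot":[0,0,0]},
  {"claw":-0.3,"xyz":[-3,0,-5],"rot":[0,0,0]},
  {"claw":-0.3,"xyz":[-3,0,-5],"rot":[0,0,0]},
])

```text
time: 4.5
tcp_pos: [0.5156, 0.1707, 0.0152]
eef_rot: [0.0, 0.967, 0.256, 0.0]
ft_force: [-3.2, -1.6, 9.6]
width: 0.544
gripper_force: 59.9
```

```bash
python3 mark.py .022
```

```text
(318.6451416015625, 268.4479064941406) (26.847394943237305, 29.47178077697754) P [0.5156 0.1685 0.022 ] tool mm [-1.1419  1.8835 -6.8031]
(318.5262756347656, 268.2893371582031) (31.89546775817871, 35.9338493347168) P [0.5156 0.1686 0.022 ] tool mm [-1.068   1.8333 -6.8031]
```

Request:
move_arm([
  {"claw":-0.3,"xyz":[0,0,-15],"rot":[0,0,0]},
  {"claw":-0.3,"xyz":[0,0,-40],"rot":[0,0,0]},
  {"claw":-0.3,"xyz":[0,0,-70],"rot":[0,0,0]},
  {"claw":-0.3,"xyz":[0,0,-100],"rot":[0,0,0]},
  {"claw":-0.3,"xyz":[0,0,-100],"rot":[0,0,0]},
  {"claw":-0.3,"xyz":[0,0,-100],"rot":[0,0,0]},
  {"claw":-0.3,"xyz":[0,0,-100],"rot":[0,0,0]},
])

```text
time: 5.13
tcp_pos: [0.5152, 0.1706, 0.1139]
eef_rot: [-0.0, 0.967, 0.256, -0.0]
ft_force: [-1.3, 0.2, -0.4]
width: 0.542
gripper_force: 61.5
```

```bash
python3 mark.py .12; python3 - <<'E'
from h import *
s=observe();print(s['ft_force'],s['tcp_pos'],s['width'],s['gripper_force'])
E
```

```text
(318.6241149902344, 268.2287902832031) (27.21554183959961, 29.261199951171875) P [0.5149 0.1683 0.12  ] tool mm [-1.3799  1.8743 -6.1439]
(318.1173400878906, 267.58807373046875) (32.44532775878906, 37.29606628417969) P [0.5151 0.1686 0.12  ] tool mm [-1.0799  1.6594 -6.144 ]
[ 0.62441658  0.0651452  -0.45613529] [0.51460983 0.17045188 0.1131924 ] 0.5412986426914691 61.486369371414185
```

View pics/mk.png

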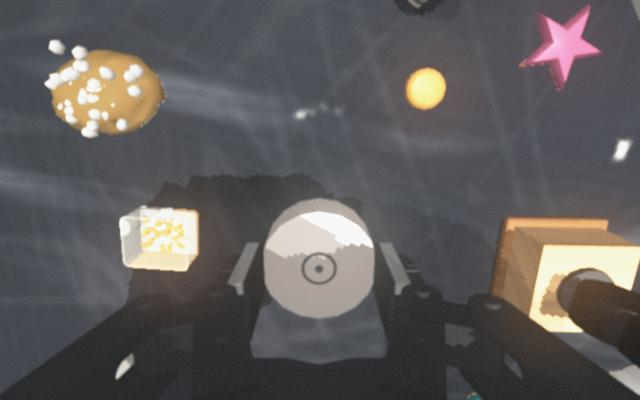

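The puck is held flat, with its mark at (318.6,268) and about level with the TCP. Next I'll carry it high to the drawer.

Request:
move_arm([
  {"claw":-0.3,"xyz":[0,0,-40],"rot":[0,0,0]},
  {"claw":-0.3,"xyz":[-10,12,-75],"rot":[0,0,5]},
  {"claw":-0.3,"xyz":[-34,42,-100],"rot":[0,0,10]},
  {"claw":-0.3,"xyz":[-60,74,-107],"rot":[0,0,16]},
  {"claw":-0.3,"xyz":[-86,106,-107],"rot":[0,0,22]},
  {"claw":-0.3,"xyz":[-112,138,-107],"rot":[0,0,28]},
  {"claw":-0.3,"xyz":[-138,170,-107],"rot":[0,0,34]},
  {"claw":-0.3,"xyz":[-164,202,-107],"rot":[0,0,40]},
  {"claw":-0.3,"xyz":[-190,234,-107],"rot":[0,0,47.4]},
  {"claw":-0.3,"xyz":[-216,266,-107],"rot":[0,0,47.4]},
])

```text
time: 6.02
tcp_pos: [0.458, -0.1675, 0.2198]
eef_rot: [-0.001, 0.988, -0.157, -0.001]
ft_force: [1.0, 0.1, -0.9]
width: 0.542
gripper_force: 61.8
```

```bash
cat > to.py <<'E'
from h import *
import sys
a=[float(v) for v in sys.argv[1:5]]; s=observe(); T=pose(s); c=T[:3,:3]
yaw=np.degrees(np.arctan2(c[1,0],c[0,0])); print('t',s['time'],'tcp',np.round(s['tcp_pos'],4),'yaw',yaw.round(2),'q6',s['qpos'][5].round(2),'F',np.round(s['ft_force'],1))
print('tool mm',np.round(1000*c.T@(np.array(a[:3])-T[:3,3]),1),'rz',round(yaw-a[3],2),'tilt',np.round(c[2,:2],4))
E
python3 to.py .433 -.3155 .12 -17.8
```

```text
t 6.0167 tcp [ 0.458  -0.1675  0.2198] yaw -18.01 q6 2.95 F [ 1.   0.1 -0.9]
tool mm [ 22.3 148.6  99.6] rz -0.21 tilt [-0.0026 -0.0006]
```

Request:
move_arm([
  {"claw":-0.3,"xyz":[5,35,0],"rot":[0,0,0]},
  {"claw":-0.3,"xyz":[11,72,0],"rot":[0,0,0]},
  {"claw":-0.3,"xyz":[17,110,20],"rot":[0,0,0]},
  {"claw":-0.3,"xyz":[22,148,50],"rot":[0,0,0]},
  {"claw":-0.3,"xyz":[22,148,85],"rot":[0,0,0]},
  {"claw":-0.3,"xyz":[22,148,115],"rot":[0,0,0]},
  {"claw":-0.3,"xyz":[22,148,125],"rot":[0,0,0]},
  {"claw":-0.3,"xyz":[22,148,125],"rot":[0,0,0]},
  {"claw":-0.3,"xyz":[22,148,125],"rot":[0,0,0]},
])

```text
time: 6.77
tcp_pos: [0.435, -0.313, 0.096]
eef_rot: [-0.001, 0.988, -0.154, -0.001]
ft_force: [1.2, -0.9, -0.3]
width: 0.544
gripper_force: 61.8
```

```bash
python3 to.py .433 -.3155 .12 -17.8;python3 mark.py .1015
```

```text
t 6.7667 tcp [ 0.435 -0.313  0.096] yaw -17.74 q6 2.69 F [ 1.2 -0.9 -0.3]
tool mm [ -1.2   3.  -24. ] rz 0.06 tilt [-0.0018 -0.001 ]
(318.5903625488281, 268.1969299316406) (27.686899185180664, 30.164005279541016) P [ 0.4345 -0.3143  0.1015] tool mm [-0.1594  1.4535 -5.5203]
(318.634765625, 268.01275634765625) (31.888301849365234, 34.709720611572266) P [ 0.4345 -0.3144  0.1015] tool mm [-0.0727  1.4725 -5.5205]
(274.2559814453125, 225.8914031982422) (12.196664810180664, 25.575881958007812) P [ 0.4583 -0.3028  0.1015] tool mm [ 19.0658 -16.7774  -5.5376]
```

View pics/mk.png

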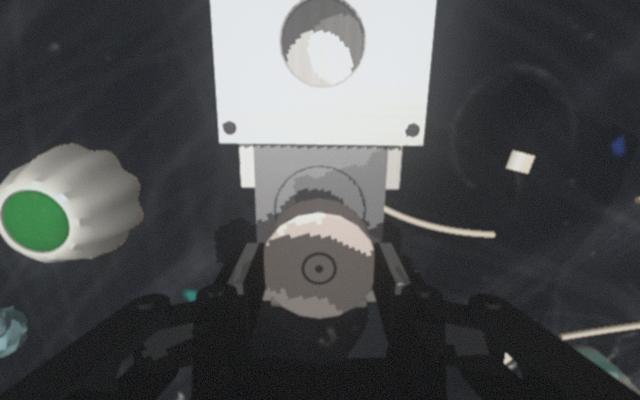

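The puck is over the drawer with its mark at (318.6,268). The port is at (323,42), the pocket arc's top is near (320,166), and the tray edges are at columns 255 and 386.

```bash
python3 - <<'E'
from h import *
np.set_printoptions(precision=4,suppress=True)
d=snap('wrist'); T=pose(d['state']); g=cv2.cvtColor(d['img'],cv2.COLOR_BGR2GRAY)
tl=lambda uv,z:1000*((onz(d,uv,z)-T[:3,3])@T[:3,:3])
for r in (165,180,195):
    e=np.abs(np.diff(g[r].astype(int))); 
    row=g[r].astype(int); L=240+np.argmax(np.abs(row[246:262]-row[244:260]))+5; print(r,row[236:264:2],row[380:410:2])
print('tray L,R',tl([(255,190),(387,190)],.018))
print('port',tl((323,42),.05)); print('arc top',tl((320,166),.018)); print('cover front edge',tl([(218,146),(424,146)],.05))
col=g[150:215,320].astype(int); print(col)
k=g[0:100,270:375]; b=((k<205)*255).astype(np.uint8)
cs,_=cv2.findContours(b,cv2.RETR_EXTERNAL,cv2.CHAIN_APPROX_NONE,offset=(270,0)); c=max(cs,key=cv2.contourArea); p=c[:,0]; p=p[p[:,1]>2]; p=p[p[:,1]<95]; print('port fit',cv2.fitEllipse(p.reshape(-1,1,2)), cv2.boundingRect(c))
E
```

```text
165 [ 71  87 201 230 229 228 228 230 226 181 167 163 165 168] [142 142 142 190 210 207 205 207 204 193 114  62  67  63  62]
180 [ 60  70 174 227 228 226 228 227 227 193 161 161 158 160] [138 136 159 202 204 204 208 202 201 149  70  59  56  60  57]
195 [ 61  63  58  61  58  61  64  58  62 103 156 158 159 156] [135 134  95  55  59  56  54  60  58  54  55  57  55  57  57]
tray L,R [[ 12.0444 -39.5777  79.2118]
 [ 11.9634  45.8336  79.2395]]
port [[96.2083  3.7528 47.2883]]
arc top [[27.7556  2.4596 79.2371]]
cover front edge [[ 44.7984 -52.2488  47.232 ]
 [ 44.7168  57.9564  47.2677]]
[156 163 167 169 169 167 170 167 166 169 164 165 165 168 165 163 156 139
 127 145 160 167 165 167 165 164 165 160 149 143 140 141 142 141 140 138
 139 139 136 128 114  96  87  82  78  78  79  83  93 104 107 109 107 104
 107 106 108 108 110 109 105 121 159 210 226]
port fit ((321.06500244140625, 44.605281829833984), (78.66929626464844, 94.68755340576172), 4.345613479614258) (279, 0, 86, 79)
```

Request:
move_arm([
  {"claw":-0.3,"xyz":[-2,1.6,25],"rot":[0,0,0]},
  {"claw":-0.3,"xyz":[-2,1.6,45],"rot":[0,0,0]},
  {"claw":-0.3,"xyz":[-2,1.6,57],"rot":[0,0,0]},
  {"claw":-0.3,"xyz":[-2,1.6,60],"rot":[0,0,0]},
  {"claw":-0.3,"xyz":[-2,1.6,63],"rot":[0,0,0]},
  {"claw":-0.3,"xyz":[-2,1.6,65],"rot":[0,0,0]},
  {"claw":-0.3,"xyz":[-2,1.6,66],"rot":[0,0,0]},
  {"claw":-0.3,"xyz":[-2,1.6,66],"rot":[0,0,0]},
])

```text
time: 7.53
tcp_pos: [0.4335, -0.3151, 0.0312]
eef_rot: [0.001, 0.988, -0.154, 0.001]
ft_force: [-1.2, -0.7, 0.3]
width: 0.544
gripper_force: 61.8
```

```bash
python3 to.py .433 -.3155 .03 -17.8;python3 mark.py .036
```

```text
t 7.5333 tcp [ 0.4335 -0.3151  0.0312] yaw -17.76 q6 2.69 F [-1.2 -0.7  0.3]
tool mm [-0.4  0.6  1.2] rz 0.04 tilt [0.0015 0.0008]
(318.555419921875, 268.24627685546875) (27.6488037109375, 29.93140411376953) P [ 0.4326 -0.3163  0.036 ] tool mm [-0.5464  1.4393 -4.8063]
(318.5410461425781, 268.00616455078125) (31.71420669555664, 34.929595947265625) P [ 0.4327 -0.3163  0.036 ] tool mm [-0.433   1.4332 -4.8062]
```

Request:
move_arm([
  {"claw":-0.3,"xyz":[0,0,1],"rot":[0,0,0]},
  {"claw":-0.3,"xyz":[0,0,2],"rot":[0,0,0]},
  {"claw":-0.3,"xyz":[0,0,2.5],"rot":[0,0,0]},
  {"claw":-0.3,"xyz":[0,0,2.5],"rot":[0,0,0]},
])

```text
time: 7.92
tcp_pos: [0.4339, -0.3152, 0.0292]
eef_rot: [0.0, 0.988, -0.154, 0.001]
ft_force: [-1.1, 2.8, 10.2]
width: 0.539
gripper_force: 63.2
```

Request:
move_arm([
  {"claw":0.6,"xyz":[0,0,-1],"rot":[0,0,0]},
  {"claw":0.6,"xyz":[0,0,-1],"rot":[0,0,0]},
  {"claw":0.6,"xyz":[0,0,-1],"rot":[0,0,0]},
  {"claw":0.6,"xyz":[0,0,-20],"rot":[0,0,0]},
  {"claw":0.6,"xyz":[0,0,-55],"rot":[0,0,0]},
  {"claw":0.6,"xyz":[0,0,-90],"rot":[0,0,0]},
  {"claw":0.6,"xyz":[0,0,-90],"rot":[0,0,0]},
  {"claw":0.6,"xyz":[0,0,-90],"rot":[0,0,0]},
])

```text
time: 8.58
tcp_pos: [0.4342, -0.3159, 0.1198]
eef_rot: [0.001, 0.988, -0.154, 0.002]
ft_force: [0.4, 0.1, -0.6]
width: 0.799
gripper_force: 0.0
```

```bash
python3 to.py .433 -.3155 .03 -17.8;python3 mark.py .036 130; python3 puck.py w5 .036|tail -n +4
```

```text
t 8.5833 tcp [ 0.4342 -0.3159  0.1198] yaw -17.77 q6 2.69 F [ 0.4  0.1 -0.6]
tool mm [-1.7 -0.2 89.8] rz 0.03 tilt [0.0042 0.0021]
(317.7431945800781, 205.8582000732422) (15.235895156860352, 20.179134368896484) P [ 0.4341 -0.3171  0.036 ] tool mm [-0.1572  0.9868 83.7871]
 [ 0.      0.      0.      1.    ]]
(66.0359115600586, 198.69064331054688) (89.73846435546875, 91.84033966064453) [ 0.4888 -0.1596  0.036 ] size 0.06233767294941661 0.06776009781800527 tool mm [   5.4728 -164.9639   82.0884]
(315.6907653808594, 83.59854125976562) (204.0084991455078, 227.30810546875) [ 0.5073 -0.3386  0.036 ] size 0.15185088786165596 0.13398407246267485 tool mm [77.7149 -0.1575 82.2853]
```

View pics/w5.png

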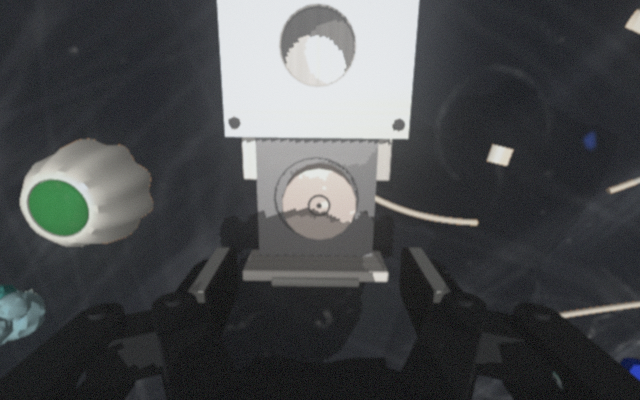

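The puck sits inside the pocket ring with its mark near (318,205.5), and the finger bar is at row ~282. Next I'll move in front of the bar with the fingers shut.

Request:
move_arm([
  {"claw":-1,"xyz":[-30,0,0],"rot":[0,0,0]},
  {"claw":-1,"xyz":[-60,0,0],"rot":[0,0,0]},
  {"claw":-1,"xyz":[-88,0,0],"rot":[0,0,0]},
  {"claw":-1,"xyz":[-88,0,20],"rot":[0,0,0]},
  {"claw":-1,"xyz":[-88,0,50],"rot":[0,0,0]},
  {"claw":-1,"xyz":[-88,0,80],"rot":[0,0,0]},
  {"claw":-1,"xyz":[-88,0,90],"rot":[0,0,0]},
  {"claw":-1,"xyz":[-88,0,90],"rot":[0,0,0]},
])

```text
time: 9.35
tcp_pos: [0.3462, -0.2847, 0.0241]
eef_rot: [-0.003, 0.988, -0.155, -0.003]
ft_force: [-0.2, 1.0, 1.4]
width: 0.001
gripper_force: 0.0
```

Request:
move_arm([
  {"claw":-1,"xyz":[8,0,0],"rot":[0,0,0]},
  {"claw":-1,"xyz":[16,0,0],"rot":[0,0,0]},
  {"claw":-1,"xyz":[24,0,0],"rot":[0,0,0]},
  {"claw":-1,"xyz":[32,0,0],"rot":[0,0,0]},
  {"claw":-1,"xyz":[40,0,0],"rot":[0,0,0]},
  {"claw":-1,"xyz":[50,0,0],"rot":[0,0,0]},
  {"claw":-1,"xyz":[60,0,0],"rot":[0,0,0]},
  {"claw":-1,"xyz":[70,0,0],"rot":[0,0,0]},
  {"claw":-1,"xyz":[80,0,0],"rot":[0,0,0]},
  {"claw":-1,"xyz":[88,0,0],"rot":[0,0,0]},
])

```text
time: 10.18
tcp_pos: [0.4344, -0.3152, 0.028]
eef_rot: [0.0, 0.988, -0.154, 0.0]
ft_force: [-2.6, -0.3, 0.8]
width: -0.001
gripper_force: 1.1
```

```bash
python3 to.py .525 -.346 .03 -17.8; python3 mark.py .036 130; python3 - <<'E'
from h import *
d=snap('wrist'); s=d['state']; print(s['width']); cv2.imwrite('pics/c1.png',d['img'])
E
```

```text
t 10.1833 tcp [ 0.4344 -0.3152  0.028 ] yaw -17.76 q6 2.69 F [-2.6 -0.3  0.8]
tool mm [95.7  1.7 -1.9] rz 0.04 tilt [0.0009 0.0003]
0.0017750719755280934
```

Request:
move_arm([
  {"claw":-1,"xyz":[8,0,0],"rot":[0,0,0]},
  {"claw":-1,"xyz":[15,0,0],"rot":[0,0,0]},
  {"claw":-1,"xyz":[20,0,0],"rot":[0,0,0]},
  {"claw":-1,"xyz":[23,0,0],"rot":[0,0,0]},
  {"claw":-1,"xyz":[25,0,0],"rot":[0,0,0]},
  {"claw":-1,"xyz":[27,0,0],"rot":[0,0,0]},
])

```text
time: 10.78
tcp_pos: [0.4586, -0.3226, 0.0276]
eef_rot: [-0.0, 0.988, -0.154, -0.0]
ft_force: [-1.3, -0.0, -0.0]
width: 0.0
gripper_force: 0.8
```

Request:
move_arm([
  {"claw":-1,"xyz":[1,0,0],"rot":[0,0,0]},
  {"claw":-1,"xyz":[2,0,0],"rot":[0,0,0]},
  {"claw":-1,"xyz":[3,0,0],"rot":[0,0,0]},
  {"claw":-1,"xyz":[3,0,0],"rot":[0,0,0]},
])

```text
time: 11.12
tcp_pos: [0.461, -0.3234, 0.0276]
eef_rot: [-0.0, 0.988, -0.155, -0.0]
ft_force: [-2.6, 1.3, -0.4]
width: -0.002
gripper_force: 1.3
```

Request:
move_arm([
  {"claw":-1,"xyz":[1.5,0,0],"rot":[0,0,0]},
  {"claw":-1,"xyz":[3,0,0],"rot":[0,0,0]},
  {"claw":-1,"xyz":[4,0,0],"rot":[0,0,0]},
  {"claw":-1,"xyz":[4,0,0],"rot":[0,0,0]},
])

```text
time: 11.45
tcp_pos: [0.4613, -0.3234, 0.0274]
eef_rot: [-0.0, 0.988, -0.155, -0.004]
ft_force: [-12.2, 3.7, 8.2]
width: 0.004
gripper_force: 6.3
```

The stop was felt at the expected place, so the drawer is home. Next I'll back off, rise and look down the port.

Request:
move_arm([
  {"claw":-1,"xyz":[-10,0,0],"rot":[0,0,0]},
  {"claw":-1,"xyz":[-25,0,-10],"rot":[0,0,0]},
  {"claw":-1,"xyz":[-25,0,-50],"rot":[0,0,0]},
  {"claw":0,"xyz":[-10,0,-90],"rot":[0,0,0]},
  {"claw":0,"xyz":[20,0,-120],"rot":[0,0,0]},
  {"claw":0,"xyz":[55,0,-150],"rot":[0,0,0]},
  {"claw":0,"xyz":[62,0,-150],"rot":[0,0,0]},
  {"claw":0,"xyz":[62,0,-150],"rot":[0,0,0]},
  {"claw":0,"xyz":[62,0,-150],"rot":[0,0,0]},
])

```text
time: 12.2
tcp_pos: [0.525, -0.3442, 0.178]
eef_rot: [0.0, 0.988, -0.154, 0.001]
ft_force: [-0.2, 0.8, 0.8]
width: 0.499
gripper_force: 0.0
```

```bash
cat > mark2.py <<'E'
from h import *
np.set_printoptions(precision=4,suppress=True)
d=snap('wrist'); T=pose(d['state']); g=cv2.cvtColor(d['img'],cv2.COLOR_BGR2GRAY); cv2.imwrite('pics/m2.png',d['img'])
print(d['state']['tcp_pos'],'pred mark px',proj(d,[.525,-.346,.036]),'q6',d['state']['qpos'][5])
u0,v0=proj(d,[.525,-.346,.036])[0].astype(int); k=g[v0-50:v0+50,u0-50:u0+50]
for bs,C in ((15,8),(21,5)):
  b=cv2.adaptiveThreshold(k,255,cv2.ADAPTIVE_THRESH_MEAN_C,cv2.THRESH_BINARY_INV,bs,C)
  for c in cv2.findContours(b,cv2.RETR_LIST,cv2.CHAIN_APPROX_NONE,offset=(int(u0)-50,int(v0)-50))[0]:
    x,y,w,h=cv2.boundingRect(c)
    if w>8 and h>8 and len(c)>5 and .7<w/h<1.4:
        (u,v),ax,_=cv2.fitEllipse(c); print((round(u,1),round(v,1)),np.round(ax,1),'mark plane',onz(d,(u,v),.036)[0],'cover plane',onz(d,(u,v),.05)[0])
E
python3 mark2.py
```

```text
[ 0.525  -0.3442  0.178 ] pred mark px [[318.5665 184.3522]] q6 2.7534682503192474
(319.6, 184.4) [14.8 15.1] mark plane [ 0.5247 -0.3468  0.036 ] cover plane [ 0.528  -0.3478  0.05  ]
(320.1, 184.4) [17.4 18.4] mark plane [ 0.5246 -0.3472  0.036 ] cover plane [ 0.5279 -0.3481  0.05  ]
(312.4, 190.1) [46.2 75.1] mark plane [ 0.5219 -0.3397  0.036 ] cover plane [ 0.5253 -0.341   0.05  ]
(319.7, 184.4) [14.3 14.7] mark plane [ 0.5247 -0.3469  0.036 ] cover plane [ 0.528  -0.3479  0.05  ]
(320.1, 184.3) [17.6 18.6] mark plane [ 0.5246 -0.3472  0.036 ] cover plane [ 0.5279 -0.3482  0.05  ]
(318.2, 185.1) [42.5 49.2] mark plane [ 0.5245 -0.3455  0.036 ] cover plane [ 0.5278 -0.3466  0.05  ]
```

Request:
move_arm([
  {"claw":0.5,"xyz":[-5,-20,-30],"rot":[0,0,-6]},
  {"claw":0.5,"xyz":[-12,-50,-52],"rot":[0,0,-12]},
  {"claw":0.5,"xyz":[-21,-88,-52],"rot":[0,0,-18]},
  {"claw":0.5,"xyz":[-30,-126,-52],"rot":[0,0,-24]},
  {"claw":0.5,"xyz":[-39,-164,-52],"rot":[0,0,-30]},
  {"claw":0.5,"xyz":[-48,-202,-52],"rot":[0,0,-36]},
  {"claw":0.5,"xyz":[-57,-240,-52],"rot":[0,0,-42]},
  {"claw":0.5,"xyz":[-66,-278,-52],"rot":[0,0,-48.7]},
  {"claw":0.5,"xyz":[-74,-306,-52],"rot":[0,0,-48.7]},
  {"claw":0.5,"xyz":[-74,-306,-52],"rot":[0,0,-48.7]},
])

```text
time: 13.08
tcp_pos: [0.545, -0.0249, 0.2285]
eef_rot: [-0.002, 0.963, 0.269, -0.001]
ft_force: [-0.3, 0.1, 0.4]
width: 0.752
gripper_force: 0.0
```

Request:
move_arm([
  {"claw":0.5,"xyz":[0,0,0],"rot":[0,0,0]},
  {"claw":0.5,"xyz":[0,0,0],"rot":[0,0,0]},
])

```text
time: 13.25
tcp_pos: [0.5462, -0.0303, 0.2289]
eef_rot: [-0.0, 0.964, 0.266, -0.001]
ft_force: [-0.0, -0.3, -0.1]
width: 0.753
gripper_force: 0.0
```

```bash
python3 to.py .55 -.03 .23 31; python3 - <<'E'
from h import *
np.set_printoptions(precision=4,suppress=True,linewidth=200)
d=snap('wrist'); cv2.imwrite('pics/t1.png',d['img']); h=cv2.cvtColor(d['img'],cv2.COLOR_BGR2HSV)
w=((h[...,0]>5)&(h[...,0]<30)&(h[...,1]>70)&(h[...,2]>80)); 
print('pred grip top',proj(d,[[.55,-.03,.133],[.55,-.03,.044]]))
n,l,st,ce=cv2.connectedComponentsWithStats(w.astype(np.uint8))
for i in range(1,n):
    if st[i,4]>300: print(st[i],ce[i])
g=cv2.cvtColor(d['img'],cv2.COLOR_BGR2GRAY)
Y=range(60,330,7)
for y in Y: print(''.join('o' if w[y,x] else ('#' if g[y,x]<35 else ('+' if g[y,x]<90 else '.' )) for x in range(200,460,4)))
E
```

```text
t 13.25 tcp [ 0.5462 -0.0303  0.2289] yaw 30.9 q6 2.41 F [-0.  -0.3 -0.1]
tool mm [ 3.4  1.7 -1.1] rz -0.1 tilt [-0.0016 -0.0008]
pred grip top [[318.5613 193.3336]
 [318.6784 168.1574]]
[180   0  32  24 632] [195.6092  10.087 ]
[ 433   51  117  113 1308] [476.5405  96.9021]
[ 452   64   85   88 1619] [509.2471 107.4435]
[  0 103  32  25 369] [ 11.8618 114.7507]
[ 269  110   78   81 2470] [309.0036 145.7514]
+++++++++++++++++++++++++++++++++++++...+++++++++++++++++++++++++
+++++++++++++++++++++++++++++++++++++..+++++++++++++++++++++++++o
+++++++++++++++++++++++++++++++++++++++++++...++++++++++++++++ooo
+++++++++++++++++++++++++++++++++++++++++++.+++++++++++++++++oo..
++++++++++++++++++++++++++++++++++++++++++++++++++++++++++++oo...
+++++++++++++++++++++++++++++++++++++++++++++++++++++++++++ooo...
+++++++++++++++++++++++++++++++++++++++++++++++++++++++++++oo...o
+++++++++++++++++++++++++++++++++++++++++++++++++++++++++++oo....
++++++++++++++++++ooooooooooooooooooo+++++++++++++++.....++oo....
++++++++++++++++++o......o.ooo.oooooo+++++++.+++..........+oo....
++++++++++++++++++o.........
[... 1185 characters left out ...]
+++++++++++.+...........++++...+++++++++
++++...++++++++.........++++++++++++..+..........+++++...++++++++
+++...++++++++............++++++++++++++.........+++++..+.+++++++
++.+.++#+++++.............++++++++++++++.........+++++++...++++++
+++.+#+++#+++..............+++++++++++++.........++++++++.+.+++++
+..++##++++++++...........+++++++++++++++........++++++++...+++++
++.+++##++++++++.+.....++++++++++++++++++++.......+++++++.++#++++
++#++#+++++++++++++++++++++++++++++++++++++++......++++++++++++++
++#+#+#+++++++++++++++++++++++++++++++++++++++++++++++++++++++#++
+++##+##+++++++++++++++++++++++++++++++++++++++++++++++++++++++#+
+++++++++++++++++++++++++++++++++++++++++++++++++++++++++++++#+#+
```

```bash
python3 - <<'E'
import cv2,numpy as np
im=cv2.imread('pics/t1.png'); g=cv2.GaussianBlur(cv2.cvtColor(im,cv2.COLOR_BGR2GRAY),(3,3),0)
for y in range(106,236,4): print(y,' '.join('%3d'%g[y,x] for x in range(260,364,4)))
E
```

```text
106  71  72  72  73  75  76  81  78  77  77  78  82  82  82  79  80  79  77  76  76  75  75  74  75  74  72
110  72  74  75 103 108  99  98  95  91  92  90  87  88  82  82  81  80  78  77  79  76  75  76  75  74  74
114  72  74  76 160 170 170 169 168 166 166 164 162 160 157 156 151 155 153 151 147 142 130  77  75  75  77
118  75  74  78 171 169 163 158 157 152 150 153 149 149 153 154 153 155 157 159 162 164 156  79  78  79  79
122  78  79  79 212 229 228 228 229 228 228 228 228 226 227 224 222 222 221 215 214 207 151  82  81  80  78
126  76  78  80 216 232 232 231 232 232 232 232 231 232 232 232 232 231 232 232 232 231 137  90  90  86  85
130  76  78  78 216 232 232 232 232 233 232 232 232 233 233 233 233 233 233 233 234 230 136  88  93  95  97
134  78  78  78 222 237 236 236 236 236 236 236 235 235 236 235 235 235 234 233 233 228 131  93  97  99 101
138  78  79  79 222 237 235 234 235 236 213 148 135 136 176 222 232 232 231 231 230 222 120  98 101 100 101
142  75  77  78 221 236 236 161 145 136  97 105 116 124 129 133 221 236 236 236 236 227 116  94  93  93  95
146  74  75  77 225 
[... 1763 characters left out ...]
  74  75  71  72  72  73  73  77  85  88  88  87  83
214  47  46  47  49  49  57  56  54  79  95  74  69  70  72  76  71  70  69  72  71  72  75  76  78  79  74
218  45  46  48  47  48  46  47  58  66  68  69  66  68  73  73  67  67  69  72  72  74  75  71  69  69  68
222  45  45  46  46  47  52  63  66  70  67  66  67  69  72  69  64  65  65  65  66  70  71  67  68  67  67
226  46  45  45  47  57  65  64  67  66  66  65  69  72  71  70  67  64  64  67  70  72  64  62  61  63  65
230  45  46  44  47  62  64  67  67  67  65  65  70  68  68  69  71  68  65  69  73  71  67  64  62  62  61
234  46  46  46  58  65  68  70  67  64  67  69  69  69  69  72  73  74  80  81  76  73  71  70  69  65  62
```

```bash
python3 - <<'E'
from h import *
np.set_printoptions(precision=4,suppress=True)
d=snap('wrist'); T=pose(d['state'])
tl=lambda P:1000*((P-T[:3,3])@T[:3,:3])
for n,uv,z in [('grip',(300.5,176),.133),('block',(307,155),.044)]:
    P=onz(d,uv,z); print(n,P,tl(P))
c=onz(d,[(271.5,155),(342.5,155),(307,120.5),(307,189)],.044); print(np.linalg.norm(c[0]-c[1]),np.linalg.norm(c[2]-c[3]))
c=onz(d,[(288,160),(318,165),(311,191),(284,181)],.133); print(np.linalg.norm(c-np.roll(c,-1,0),axis=1)); v=c[1]-c[0]; print(np.degrees(np.arctan2(v[1],v[0]))+90); v=c[1]-c[2];print(np.degrees(np.arctan2(v[1],v[0])))
s=snap('scene');e=snap('side'); print(onz(s,(307,213.4),.133),onz(e,(329.6,176.2),.133))
E
```

```text
grip [[ 0.5546 -0.0136  0.133 ]] [[ 15.9223 -10.6382  96.1309]]
block [[ 0.5555 -0.0149  0.044 ]] [[ 16.1382  -8.995  185.13  ]]
0.0660416491605418 0.0641235170335307
[0.0207 0.019  0.02   0.015 ]
21.22789233419178
15.916263840523442
[[ 0.5544 -0.0182  0.133 ]] [[ 0.5555 -0.0171  0.133 ]]
```

Request:
move_arm([
  {"claw":0.4,"xyz":[8,-6,0],"rot":[0,0,6]},
  {"claw":0.4,"xyz":[16,-11,10],"rot":[0,0,11]},
  {"claw":0.4,"xyz":[16,-11,30],"rot":[0,0,11]},
  {"claw":0.4,"xyz":[16,-11,60],"rot":[0,0,11]},
  {"claw":0.4,"xyz":[16,-11,60],"rot":[0,0,11]},
])

```text
time: 13.87
tcp_pos: [0.552, -0.0127, 0.165]
eef_rot: [-0.001, 0.985, 0.172, -0.004]
ft_force: [-1.5, -0.2, -0.7]
width: 0.701
gripper_force: 0.0
```

```bash
python3 to.py .555 -.0155 .096 20; python3 - <<'E'
from h import *
d=snap('wrist'); cv2.imwrite('pics/t2.png',d['img']); g=cv2.GaussianBlur(cv2.cvtColor(d['img'],cv2.COLOR_BGR2GRAY),(3,3),0)
print(proj(d,[[.555,-.0155,.133],[.555,-.0155,.044]]))
for y in range(150,300,5): print(y,' '.join('%3d'%g[y,x] for x in range(256,392,5)))
E
```

```text
t 13.8667 tcp [ 0.552  -0.0127  0.165 ] yaw 19.84 q6 2.64 F [-1.5 -0.2 -0.7]
tool mm [ 2.3  3.9 69. ] rz -0.16 tilt [-0.007  -0.0038]
[[322.2396048  228.91823942]
 [321.53220332 186.28672766]]
150  77  78  79 159 186 211 225 229 231 231 232 233 233 234 235 235 235 236 236 236 216 100 105 104 106 104 107 110
155  78  80  81 210 232 232 233 234 234 234 235 235 235 235 235 236 237 237 236 234 224 105 101  98  98  98 102 107
160  75  78  80 177 234 234 234 234 234 235 236 237 237 238 238 235 234 234 233 234 232 118 101 102 100 101 104 102
165  76  79  80 125 235 236 237 238 238 239 236 188 138 148 183 234 237 237 239 238 238 133  96  97  95  98  94  89
170  78  81  81  93 239 239 238 238 237 213 128 130 131 131 133 132 220 239 240 241 241 140  85  87  87  86  78  75
175  75  69  67  66 236 238 236 205 162  80  77  71  71  70  71  73  87 199 235 241 243 165  80  84  83  79  77  75
180  56  57  60  61 203 199 213  71  63  64  66  66  66  68  68  69  67  66  82 231 240 182  82  84  82  79  75  74
185  57  58  60  61 126 171 169  63  65  66  65  66  67  66  66  68  70  69  71 234 240 205  83
[... 1872 characters left out ...]
  43
270  41  42  44  44  43  45  57  66  64  65  65  69  68  66  67  73  68  71  74  76  77  83  83  78  81  79  79  40
275  43  44  43  43  44  50  64  65  66  65  69  71  68  67  69  68  67  69  71  70  77  78  77  76  78  79  80  40
280  45  47  45  44  46  62  63  65  66  64  69  67  66  69  71  66  69  69  71  73  81  78  79  82  84  84  81  37
285  46  46  43  45  58  64  64  63  63  67  66  65  63  69  67  66  66  69  73  77  77  74  78  80  81  80  80  40
290  46  45  45  53  65  61  64  64  66  67  65  64  67  67  64  65  67  68  72  76  76  79  87  89  89  92  95  41
295  43  44  58  67  65  65  65  66  69  67  64  67  68  66  65  66  64  68  76  75  79  85  92  92  94  95  89  52
```

Request:
move_arm([
  {"claw":0.4,"xyz":[1,0,20],"rot":[0,0,0]},
  {"claw":0.4,"xyz":[1,0,45],"rot":[0,0,0]},
  {"claw":0.4,"xyz":[1,0,65],"rot":[0,0,0]},
  {"claw":0.4,"xyz":[1,0,69],"rot":[0,0,0]},
  {"claw":0.4,"xyz":[1,0,69],"rot":[0,0,0]},
  {"claw":0.4,"xyz":[1,0,69],"rot":[0,0,0]},
])

```text
time: 14.42
tcp_pos: [0.5573, -0.0124, 0.1024]
eef_rot: [0.0, 0.985, 0.173, 0.001]
ft_force: [-0.4, -0.7, 0.8]
width: 0.7
gripper_force: 0.0
```

```bash
python3 to.py .555 -.0155 .096 20; python3 - <<'E'
from h import *
d=snap('wrist'); cv2.imwrite('pics/t3.png',d['img']); g=cv2.GaussianBlur(cv2.cvtColor(d['img'],cv2.COLOR_BGR2GRAY),(3,3),0)
for y in range(220,390,8): print(y,' '.join('%3d'%g[y,x] for x in range(230,410,6)))
E
```

```text
t 14.4167 tcp [ 0.5573 -0.0124  0.1024] yaw 19.9 q6 2.64 F [-0.4 -0.7  0.8]
tool mm [-3.2  2.1  6.4] rz -0.1 tilt [0.0015 0.0008]
220  55  57  59  62  63 100 177 171  63  64  66  68  70  70  70  71  72  72  71  72  72 138 140 153  80  81  78  76  75  74
228  53  56  57  58  61  63 133 133  60  63  64  63  64  65  67  68  69  70  73  75  70 123 126 124  82  78  75  74  73  71
236  50  52  53  54  55  60 134 137  55  58  59  59  60  61  61  64  65  64  63  65  62 129 132 133  83  77  76  76  78  76
244  65  68  55  52  54  56  97 123  51  51  53  52  55  57  56  58  58  60  57  56  58 126 130 130  87  80  83  77  88  90
252 102  98  44  48  53  54  65 126  49  47  48  47  51  51  53  52  52  52  50  53  53 126 127 129  90  85  85  49  56 113
260 102  43  38  46  51  52  53 124  60  44  45  45  48  50  49  48  49  49  51  48  59 234 232 131 105  87  92  44  45  86
268  58  39  39  41  49  47  48 129 126  39  39  40  41  42  43  42  41  42  44  51  90  87  85  84  83  87  92  43  43  44
276  39  36  38  38  47  48  50  77  87  36  40  39  38  40  41  40  40  42  42  45  84  87  83  77  7
[... 1057 characters left out ...]
  66  62  62  67  67  67  69  70  72  77  78  74  77  82  86  85  81  76  76  41
356  36  40  57  64  59  59  58  59  57  61  68  69  74  71  79  69  62  63  67  67  64  68  71  75  76  75  79  84  63  39
364  38  38  51  59  38  37  36  37  37  38  39  41  34  41  50  50  42  38  38  40  39  38  41  38  37  39  57  71  39  39
372  36  36  37  37  37  37  35  34  35  36  37  39  39  36  37  36  39  37  40  39  36  38  39  38  38  38  36  38  39  41
380  38  37  38  37  38  37  35  38  38  36  38  36  35  39  37  36  36  39  38  37  39  38  39  38  40  37  39  38  39  42
388  38  35  32  35  36  37  38  37  38  36  38  35  37  38  39  38  38  37  38  37  36  36  36  36  37  37  35  36  36  38
```

Request:
move_arm([
  {"claw":0.4,"xyz":[-2.5,0,4],"rot":[0,0,0]},
  {"claw":0.4,"xyz":[-2.5,0,4],"rot":[0,0,0]},
  {"claw":-0.2,"xyz":[-2.5,0,4],"rot":[0,0,0]},
  {"claw":-0.8,"xyz":[-2.5,0,4],"rot":[0,0,0]},
  {"claw":-0.8,"xyz":[-2.5,0,4],"rot":[0,0,0]},
  {"claw":-0.8,"xyz":[-2.5,0,4],"rot":[0,0,0]},
  {"claw":-0.8,"xyz":[-2.5,0,4],"rot":[0,0,0]},
  {"claw":-0.8,"xyz":[-2.5,0,4],"rot":[0,0,0]},
])

```text
time: 15.13
tcp_pos: [0.5541, -0.0128, 0.0971]
eef_rot: [0.0, 0.985, 0.173, 0.0]
ft_force: [-1.0, 0.3, 4.9]
width: 0.272
gripper_force: 58.7
```

```bash
python3 to.py .555 -.0155 .096 20; python3 - <<'E'
from h import *
s=observe(); print(s['width'],s['gripper_force'])
d=snap('wrist'); cv2.imwrite('pics/t4.png',d['img']); g=cv2.GaussianBlur(cv2.cvtColor(d['img'],cv2.COLOR_BGR2GRAY),(3,3),0); T=pose(d['state'])
for y in range(252,360,6): print(y,' '.join('%3d'%g[y,x] for x in range(250,390,5)))
for v in (285,295,305): print(v,1000*((onz(d,(317,v),.133)-T[:3,3])@T[:3,:3]))
E
```

```text
t 15.1333 tcp [ 0.5541 -0.0128  0.0971] yaw 19.93 q6 2.64 F [-1.   0.3  4.9]
tool mm [-0.   2.9  1.1] rz -0.07 tilt [0.0003 0.0003]
0.2723118750937974 58.665422201156616
252  51  52  50  51  92 103 103  71  47  49  48  50  51  51  51  50  52  51  52  49  54 109 113 106  78  79  84  83
258  48  49  47  47  82 101 100  53  42  46  45  46  46  47  49  47  49  49  48  47  49  88 102 110  54  53  55  86
264  47  46  49  49  98 101  94  42  41  42  40  42  42  41  42  40  43  42  44  43  46  69  97  97  69  58  52  82
270  45  44  43  57  99  95  81  41  38  37  39  39  39  40  40  40  39  40  40  43  41  51  97  96  90  45  52  55
276  42  40  43  82  94  96  56  37  38  36  39  36  38  39  39  37  40  41  40  38  37  42  94  95  96  48  45  47
282  41  40  42  41  65 111  54  36  36  34  39  37  37  35  40  36  36  36  38  39  37  43 105  92  50  44  44  45
288  44  47  43  40  39  84  53  34  34  35  35  36  36  34  35  36  34  36  35  34  37  42 104  42  44  40  44  46
294  40  40  38  39  39  41  39  33  32  34  35  31  32  33  34  31  33  33  33  35  33  42  39  39  40  42  42  43
30
[... 598 characters left out ...]
 37  36  58  45  50  40  41  40  40  38  41  41  40  41  42  49  65  43  37  37  36  38  37  39
336  40  37  39  38  38  36  75  55  62  67  65  60  61  64  65  63  62  63  64  67  70  58  51  35  37  38  37  38
342  38  37  36  36  36  38  63  61  67  64  62  61  64  66  62  60  59  62  59  64  70  73  55  36  34  35  36  38
348  37  37  35  37  34  38  60  64  66  63  62  62  64  67  65  65  66  68  70  74  76  74  60  36  36  35  38  37
354  33  36  36  38  39  36  59  63  60  60  63  72  71  73  66  65  64  65  67  70  67  69  54  36  36  36  37  36
285 [[  8.03475566   1.35220776 -35.8552412 ]]
295 [[  4.23257774   1.34534651 -35.85635044]]
305 [[  0.36353371   1.3383646  -35.85747919]]
```

Request:
move_arm([
  {"claw":-0.8,"xyz":[0,0,-10],"rot":[0,0,0]},
  {"claw":-0.8,"xyz":[0,0,-25],"rot":[0,0,0]},
  {"claw":-0.8,"xyz":[0,0,-40],"rot":[0,0,0]},
  {"claw":-0.8,"xyz":[0,0,-60],"rot":[0,0,0]},
  {"claw":-0.8,"xyz":[0,0,-80],"rot":[0,0,0]},
  {"claw":-0.8,"xyz":[0,0,-100],"rot":[0,0,0]},
  {"claw":-0.8,"xyz":[0,0,-105],"rot":[0,0,0]},
  {"claw":-0.8,"xyz":[0,0,-105],"rot":[0,0,0]},
  {"claw":-0.8,"xyz":[0,0,-105],"rot":[0,0,0]},
])

```text
time: 15.93
tcp_pos: [0.5536, -0.0127, 0.2012]
eef_rot: [-0.0, 0.985, 0.173, -0.0]
ft_force: [-0.6, -0.4, -1.5]
width: 0.272
gripper_force: 59.0
```

```bash
python3 to.py .524 -.3458 .2 20; python3 - <<'E'
from h import *
s=observe(); print(s['width'],s['gripper_force'])
d=snap('wrist'); cv2.imwrite('pics/t5.png',d['img']); g=cv2.GaussianBlur(cv2.cvtColor(d['img'],cv2.COLOR_BGR2GRAY),(3,3),0); T=pose(d['state'])
for y in range(240,350,6): print(y,' '.join('%3d'%g[y,x] for x in range(250,390,5)))
E
```

```text
t 15.9333 tcp [ 0.5536 -0.0127  0.2012] yaw 19.92 q6 2.64 F [-0.6 -0.4 -1.5]
tool mm [-141.3  303.1    1.2] rz -0.08 tilt [-0.0005 -0.0003]
0.27186204705640954 58.97083640098572
240  37  39  35  39  38  53  65  62  33  31  37  35  36  36  38  39  38  38  39  37  52  69  76  68  65  57  55  55
246  38  36  39  38  39  81  84  73  33  32  36  33  35  36  35  34  37  35  36  36  45  91  92  71  59  58  59  53
252  37  36  36  36  41  83  83  54  31  32  35  35  33  35  34  34  34  33  35  32  36  91  91  78  48  54  82  64
258  33  34  30  32  66  83  82  34  29  29  32  28  30  32  33  31  30  33  32  30  35  72  91  85  40  40  43  68
264  37  35  36  38  81  80  77  29  27  25  26  27  26  25  30  27  29  27  32  24  31  55  79  84  54  47  48  66
270  35  32  35  43  79  80  64  27  25  28  29  28  25  26  25  28  31  26  30  31  26  38  80  79  73  36  43  46
276  34  33  33  67  77  78  46  27  26  26  27  26  26  25  27  27  30  29  32  28  32  32  76  81  80  39  38  39
282  33  33  30  34  52  91  43  27  28  27  25  26  27  27  27  27  27  28  29  27  27  36  89  77  42  39  4
[... 581 characters left out ...]
  39
318  31  33  30  28  33  27  30  26  26  23  22  26  24  24  26  26  25  26  26  27  21  34  33  34  32  34  34  34
324  32  31  34  33  30  30  30  29  25  26  27  25  26  26  24  25  25  26  25  26  23  33  29  33  31  34  35  35
330  31  30  32  33  30  30  47  36  39  31  77  41  61  83  33  34  35  35  36  38  49  35  34  31  30  31  33  35
336  36  31  33  28  29  28  63  44  49  48  49  51  53  53  50  54  52  59  51  50  52  42  40  31  34  32  34  34
342  32  33  32  32  29  31  47  47  48  47  50  53  53  52  54  58  56  59  57  53  52  54  44  30  31  33  32  32
348  33  29  30  31  29  32  48  50  48  47  50  51  52  53  56  54  49  56  51  51  49  51  43  30  30  31  32  29
```

Request:
move_arm([
  {"claw":-0.8,"xyz":[-12,26,0],"rot":[0,0,0]},
  {"claw":-0.8,"xyz":[-28,60,0],"rot":[0,0,0]},
  {"claw":-0.8,"xyz":[-44,95,0],"rot":[0,0,0]},
  {"claw":-0.8,"xyz":[-60,130,0],"rot":[0,0,0]},
  {"claw":-0.8,"xyz":[-76,165,0],"rot":[0,0,0]},
  {"claw":-0.8,"xyz":[-93,200,0],"rot":[0,0,0]},
  {"claw":-0.8,"xyz":[-109,235,0],"rot":[0,0,0]},
  {"claw":-0.8,"xyz":[-125,270,0],"rot":[0,0,0]},
  {"claw":-0.8,"xyz":[-136,292,0],"rot":[0,0,0]},
  {"claw":-0.8,"xyz":[-141,303,0],"rot":[0,0,0]},
])

```text
time: 16.82
tcp_pos: [0.523, -0.3489, 0.1996]
eef_rot: [-0.001, 0.985, 0.171, -0.001]
ft_force: [0.4, 0.7, -2.4]
width: 0.271
gripper_force: 59.4
```

Request:
move_arm([
  {"claw":-0.8,"xyz":[0,0,0],"rot":[0,0,0]},
  {"claw":-0.8,"xyz":[0,0,0],"rot":[0,0,0]},
  {"claw":-0.8,"xyz":[0,0,0],"rot":[0,0,0]},
])

```text
time: 17.07
tcp_pos: [0.5244, -0.3439, 0.2009]
eef_rot: [-0.001, 0.985, 0.174, -0.0]
ft_force: [-0.2, 0.1, -2.2]
width: 0.274
gripper_force: 59.4
```

```bash
python3 to.py .524 -.3458 .1231 20; python3 - <<'E'
from h import *
np.set_printoptions(precision=1,suppress=True,linewidth=220)
# is tester axis seen over the mark? side/scene: dark tester columns at heights
for n in ('scene','side'):
    d=snap(n); cv2.imwrite(f'pics/{n}9.png',d['img']); g=cv2.cvtColor(d['img'],cv2.COLOR_BGR2GRAY)
    for z in (.113,.118,.122,.126,.130,.135,.15): 
        p=proj(d,[.5252,-.3454,z])[0]; u,v=p.round().astype(int); print(n,z,p,g[v,u-16:u+17:1])
    print(proj(d,[.5252,-.3454,.05]))
E
```

```text
t 17.0667 tcp [ 0.5244 -0.3439  0.2009] yaw 20.0 q6 2.09 F [-0.2  0.1 -2.2]
tool mm [-1.   1.8 77.8] rz -0.0 tilt [-0.0006 -0.0023]
scene 0.113 [376.6 129.4] [159  88  59  58 104 179 218 223 224 224 225 225 225 163  87  80  81 103 192 179 121  66  52  52  52  53  53  53  54  53  51  53  52]
scene 0.118 [376.8 128.3] [197 162  91  58  58 105 160 185 218 224 224 225 224 175 103  87  86  94 145 116  71  57  54  53  51  52  53  54  54  53  53  54  54]
scene 0.122 [376.9 127.3] [151 198 159  87  59  61  59 105 180 218 223 223 189 140  96  82  80  81  77  66  60  58  54  54  52  54  52  54  52  55  54  54  53]
scene 0.126 [377.  126.3] [ 60 152 196 124  60  60  61  61 104 179 217 223 151  80  69  66  62  62  61  56  54  57  57  54  52  52  51  51  50  52  50  52  54]
scene 0.13 [377.2 125.4] [ 59  59 193 170  95  60  61  61  59 104 159 184 120  64  59  54  53  52  51  52  53  54  55  56  52  53  51  51  51  50  50  52  50]
scene 0.135 [377.4 124.1] [ 58  58 135 197 125  60  60  60  59  59  55 101  74  56  55  55  56  52  53  53  53  51  53  55  56  53  52  52  51  51  52  51  49]
scene 0.1
[... 460 characters left out ...]
1 47 45 42 40 44 44 47 62 95 99 87 57 62 67 64 66 60 60 51 49 48 43 48 47 45 45 45]
side 0.126 [354.7 234.7] [48 47 44 47 44 49 44 45 46 46 46 46 47 68 94 99 98 79 67 63 63 54 55 49 46 47 43 44 45 45 49 48 46]
side 0.13 [354.7 233.3] [ 41  49  44  48  44  47  46  48  48  45  50  60  85  94 100  98 101 100  82  53  51  48  51  47  47  47  44  48  44  44  60  91 104]
side 0.135 [354.7 231.5] [ 46  51  50  45  46  50  54  51  51  52  48  61  80  93 102 101 100  98  83  56  49  47  48  44  48  45  48  45  45  70  97 101 100]
side 0.15 [354.9 226.2] [ 62  63  58  54  53  52  46  48  43  35  35  31  37  44  46  25  16  25  31  31  37  39  46  49  45  68  93 102 149 211 237 242 240]
[[354.  260.2]]
```

Request:
move_arm([
  {"claw":-0.8,"xyz":[-0.5,2,0],"rot":[0,0,0]},
  {"claw":-0.8,"xyz":[-0.5,2,15],"rot":[0,0,0]},
  {"claw":-0.8,"xyz":[-0.5,2,30],"rot":[0,0,0]},
  {"claw":-0.8,"xyz":[-0.5,2,45],"rot":[0,0,0]},
  {"claw":-0.8,"xyz":[-0.5,2,58],"rot":[0,0,0]},
  {"claw":-0.8,"xyz":[-0.5,2,68],"rot":[0,0,0]},
  {"claw":-0.8,"xyz":[-0.5,2,72],"rot":[0,0,0]},
  {"claw":-0.8,"xyz":[-0.5,2,72],"rot":[0,0,0]},
  {"claw":-0.8,"xyz":[-0.5,2,72],"rot":[0,0,0]},
  {"claw":-0.8,"xyz":[-0.5,2,72],"rot":[0,0,0]},
])

```text
time: 18.0
tcp_pos: [0.5254, -0.3481, 0.1308]
eef_rot: [0.001, 0.985, 0.173, 0.001]
ft_force: [-0.8, -0.2, -1.9]
width: 0.271
gripper_force: 59.5
```

```bash
python3 to.py .524 -.3458 .1181 20
```

```text
t 18.0 tcp [ 0.5254 -0.3481  0.1308] yaw 19.94 q6 2.09 F [-0.8 -0.2 -1.9]
tool mm [-0.6 -2.7 12.7] rz -0.06 tilt [0.0008 0.0014]
```

Request:
move_arm([
  {"claw":-0.8,"xyz":[-0.5,-2,3],"rot":[0,0,0]},
  {"claw":-0.8,"xyz":[-0.5,-2,6],"rot":[0,0,0]},
  {"claw":-0.8,"xyz":[-0.5,-2,6],"rot":[0,0,0]},
  {"claw":-0.8,"xyz":[-0.5,-2,6],"rot":[0,0,0]},
  {"claw":-0.8,"xyz":[-0.5,-2,6],"rot":[0,0,0]},
])

```text
time: 18.42
tcp_pos: [0.5237, -0.3461, 0.1238]
eef_rot: [0.0, 0.985, 0.173, 0.0]
ft_force: [0.4, -0.1, -1.9]
width: 0.275
gripper_force: 59.5
```

```bash
python3 to.py .524 -.3458 .1181 20
```

```text
t 18.4167 tcp [ 0.5237 -0.3461  0.1238] yaw 19.92 q6 2.09 F [ 0.4 -0.1 -1.9]
tool mm [ 0.4 -0.2  5.7] rz -0.08 tilt [0.0001 0.    ]
```

On target laterally and not touching yet. I'll press in small steps.

Request:
move_arm([
  {"claw":-0.8,"xyz":[0,0,1],"rot":[0,0,0]},
  {"claw":-0.8,"xyz":[0,0,2],"rot":[0,0,0]},
  {"claw":-0.8,"xyz":[0,0,3],"rot":[0,0,0]},
  {"claw":-0.8,"xyz":[0,0,3],"rot":[0,0,0]},
  {"claw":-0.8,"xyz":[0,0,3],"rot":[0,0,0]},
])

```text
time: 18.83
tcp_pos: [0.5239, -0.3462, 0.121]
eef_rot: [0.0, 0.985, 0.173, 0.0]
ft_force: [0.1, 0.2, 0.6]
width: 0.274
gripper_force: 59.8
```

Request:
move_arm([
  {"claw":-0.8,"xyz":[0,0,1],"rot":[0,0,0]},
  {"claw":-0.8,"xyz":[0,0,2],"rot":[0,0,0]},
  {"claw":-0.8,"xyz":[0,0,2],"rot":[0,0,0]},
  {"claw":-0.8,"xyz":[0,0,2],"rot":[0,0,0]},
])

```text
time: 19.17
tcp_pos: [0.5239, -0.3462, 0.119]
eef_rot: [0.0, 0.985, 0.173, 0.0]
ft_force: [0.3, -0.4, 1.7]
width: 0.272
gripper_force: 60.0
```

Request:
move_arm([
  {"claw":-0.8,"xyz":[0,0,1],"rot":[0,0,0]},
  {"claw":-0.8,"xyz":[0,0,1],"rot":[0,0,0]},
  {"claw":-0.8,"xyz":[0,0,1],"rot":[0,0,0]},
  {"claw":-0.8,"xyz":[0,0,1],"rot":[0,0,0]},
  {"claw":-0.8,"xyz":[0,0,1],"rot":[0,0,0]},
])

```text
time: 19.58
tcp_pos: [0.5238, -0.3462, 0.1179]
eef_rot: [0.0, 0.985, 0.173, 0.0]
ft_force: [0.3, -0.3, 2.0]
width: 0.275
gripper_force: 60.1
```

```bash
python3 - <<'E'
from h import *
for n in ('scene','side'):
    d=snap(n); cv2.imwrite(f'pics/{n}10.png',d['img']); g=cv2.cvtColor(d['img'],cv2.COLOR_BGR2GRAY)
    for z in (.053,.057,.060,.066):
        u,v=proj(d,[.5252,-.3454,z])[0].round().astype(int); print(n,z,proj(d,[.5252,-.3454,z])[0].round(1),g[v,u-18:u+19])
E
python3 to.py .524 -.3458 .118 20
```

```text
scene 0.053 [374.6 143.1] [225 225 225 224 225 225 226 226 225 218 156 126 179 144  80  54  55  55
  57  54  51  50  50  66 104 112 113 113 111 111 174 217 223 221 221 220
 221]
scene 0.057 [374.7 142.3] [225 225 225 225 225 225 225 225 225 223 183 126 113  87  64  50  45  46
  44  42  42  40  43  52  87 109 113 113 112 172 199 220 223 222 221 220
 220]
scene 0.06 [374.8 141.6] [225 225 225 225 225 225 225 225 225 223 183 126 113  87  64  50  45  46
  44  42  42  40  43  52  87 109 113 113 112 172 199 220 223 222 221 220
 220]
scene 0.066 [375.  140.3] [227 227 226 226 225 225 225 225 225 225 223 206 131 100  60  39  36  37
  38  39  37  37  41  52  65 104 112 112 112 194 204 202 202 202 202 207
 209]
side 0.053 [354.  259.2] [174 171 173 156 125 125 117 115 113 110 115 128 125 114  84  67  56  50
  50  51  63  85 116 120 129 196 251 254 254 254 254 254 254 254 254 254
 254]
side 0.057 [354.  257.9] [171 171 171 168 173 161 132 132 126 121 129 120 102  60  35  39  37  33
  39  39  40  38  52  86 159 242 254 254 254 254 254 254 254 254 254 254
 254]
side 0.06 [354.  256.9] [178 174 175 169 170 172 175 176 160 146 157 110  48  35  37  36  32  32
  33  32  36  37  35  61 194 252 254 254 254 254 254 254 254 254 254 254
 254]
side 0.066 [354.1 254.9] [178 177 171 174 170 174 175 175 174 176 153  80  39  35  51  66  71  66
  24  17  25  33  38  37 120 238 254 254 254 254 254 254 254 254 254 254
 254]
t 19.6833 tcp [ 0.5238 -0.3462  0.1179] yaw 19.93 q6 2.09 F [-0.5  0.3  3.4]
tool mm [ 0.3 -0.3 -0.1] rz -0.07 tilt [0.0002 0.0005]
```

```bash
python3 -c "
from plant import finish_job
print(finish_job())"
```

```text
the job is handed in; nothing more can be done
None
```

I handed the job in with the puck in the shut drawer and the gripper holding the tester upright through the port, its plunger about half way in at roughly 4–5 N (estimated from the wrist force and tool height); no verdict came back.

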